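# Fetch the flange from behind the motors and weigh it

## Task

On the grey kitting tray three upright motors crowd round a small steel flange. First clear all three motors onto the blue mat, standing, while the flange stays put; then take the flange and set it hub-up in the middle of the balance's round pan; then stand each motor back on the very circle of the tray it came from, centred as it was. Keep the motors upright all the time and leave the bearing, the spool, the white bottle and everything else alone.

Things in the scene. Friction and masses are not known exactly. Their poses are not given: they have to be found in the camera images.
- round_motor: Upright round motor: aluminium can 36 mm in diameter with a black foot, 85 mm tall, with a small boss and a thin 6 mm shaft on top (105 mm in all), about 0.28 kg. Origin: centre of its underside; z up along its axis. Stands on one of the tray's three white circles.
- square_motor: Upright square motor: 35 x 35 mm dark steel block with aluminium ends, 92 mm tall, with a thin 5 mm shaft on top (108 mm in all), about 0.3 kg. Origin: centre of its underside; x and y square to its sides, z up. Stands on one of the three circles, its sides roughly square to the tray.
- flanged_motor: Upright slim motor: a can 28 mm in diameter, aluminium with a black rounded top 18 mm high, on a wider steel foot disc (42 mm in diameter, 8 mm thick); 104 mm tall in all, no shaft, about 0.22 kg. Origin: centre of its underside; z up. Stands on one of the three circles.
- flange: Steel flange to be weighed: a disc 52 mm in diameter and 8 mm thick with six small dark bolt holes, and a hub 30 mm in diameter on it up to 30 mm above the underside; about 0.15 kg. Origin: centre of its underside; z up through the hub. It lies hub-up in the tray between the three motors, at tray position x = 30 mm, y = 0. The motors stand too near for a gripper to get at it.
- kit_tray: Fixed grey plastic tray, 190 mm (x) by 260 mm (y), floor 6 mm thick (its top 6 mm above the bench), rim up to 12 mm above the bench. Origin: centre of its underside; x runs away from the robot, y to the left. Three printed white circles 51 mm across for the motors, at (x, y) = (-38, 0), (30, 56) and (30, -56) mm; which motor stands on which changes from start to start, each centred to about 3 mm.
- mat: Fixed thin light-blue bench mat, 260 mm (x) by 160 mm (y), 3 mm thick, to one side of the tray (left or right): the side area for the motors. A bottle already stands at its near end; the rest is free. Origin: centre of its underside, z up.
- balance: Fixed white bench balance to the other side of the tray, body 200 mm by 150 mm, with a round steel pan 100 mm in diameter whose flat top is 58 mm above the bench. Origin: on the bench straight below the pan's centre; the display lies to -x of it. The pan does not move when loaded.
- bearing: Bystander: loose steel bearing ring, 30 mm in diameter, 10 mm high, in the left near corner of the tray. Origin: centre of its underside. Not to be disturbed.
- spool: Bystander: loose copper-coloured spool, 32 mm in diameter, 22 mm high, in the right near corner of the tray. Origin: centre of its underside. Not to be disturbed.
- bottle: Bystander: loose white plastic bottle with a black cap, 40 mm in diameter, 100 mm tall, standing on the blue mat near its end towards the robot (mat x about -94 mm, y within 30 mm of the middle). Origin: centre of its underside. Not to be disturbed.

How it is judged:
On the way, in this order (a step that is already met when the one before it is completed fails the run):
1. all three motors stand released on the blue mat, the flange still in its place (x of round_motor in the frame of mat between -0.13 and 0.13 m and y of round_motor in the frame of mat between -0.08 and 0.08 m and z of each of round_motor, square_motor, flanged_motor in the frame of mat below 0.008 m and angle between each of round_motor, square_motor, flanged_motor's own z axis and vertical below 0.1 rad and linear speed of each of round_motor, square_motor, flanged_motor below 0.02 m/s and contact force between the fingers and round_motor below 0.1 N and x of square_motor in the frame of mat between -0.13 and 0.13 m and y of square_motor in the frame of mat between -0.08 and 0.08 m and contact force between the fingers and square_motor below 0.1 N and x of flanged_motor in the frame of mat between -0.13 and 0.13 m and y of flanged_motor in the frame of mat between -0.08 and 0.08 m and contact force between the fingers and flanged_motor below 0.1 N and distance of flange from where it was at the start of the episode below 0.02 m), for 0.2 s.
2. the flange rests released, hub-up, in the middle of the balance pan, the motors still standing on the mat (horizontal distance between flange and balance below 0.015 m and z of flange in the frame of balance between 0.054 and 0.062 m and angle between each of flange, round_motor, square_motor, flanged_motor's own z axis and vertical below 0.1 rad and linear speed of each of flange, round_motor, square_motor, flanged_motor below 0.02 m/s and contact force between the fingers and flange below 0.1 N and x of round_motor in the frame of mat between -0.13 and 0.13 m and y of round_motor in the frame of mat between -0.08 and 0.08 m and z of each of round_motor, square_motor, flanged_motor in the frame of mat below 0.008 m and contact force between the fingers and round_motor below 0.1 N and x of square_motor in the frame of mat between -0.13 and 0.13 m and y of square_motor in the frame of mat between -0.08 and 0.08 m and contact force between the fingers and square_motor below 0.1 N and x of flanged_motor in the frame of mat between -0.13 and 0.13 m and y of flanged_motor in the frame of mat between -0.08 and 0.08 m and contact force between the fingers and flanged_motor below 0.1 N), for 0.2 s.
At the end, for the whole second after the job is handed in: The flange rests hub-up on the balance pan within 15 mm of its centre, and each motor stands upright in the tray within 14 mm of where it stood at the start; all released and at rest (horizontal distance between flange and balance below 0.015 m and z of flange in the frame of balance between 0.054 and 0.062 m and angle between each of flange, round_motor, square_motor, flanged_motor's own z axis and vertical below 0.1 rad and linear speed of each of flange, round_motor, square_motor, flanged_motor below 0.02 m/s and contact force between the fingers and flange below 0.1 N and distance of each of round_motor, square_motor, flanged_motor from where it was at the start of the episode below 0.014 m and contact force between the fingers and round_motor below 0.1 N and contact force between the fingers and square_motor below 0.1 N and contact force between the fingers and flanged_motor below 0.1 N); the robot touches nothing.
It fails at once if a motor is tipped by more than about 30 degrees (angle between any of round_motor, square_motor, flanged_motor's own z axis and vertical above 0.5 rad).
It fails at once if the bearing, the spool or the bottle is moved by more than 25 mm (distance of any of bearing, spool, bottle from where it was at the start of the episode above 0.025 m).
It also fails if it takes over 139 s, if anything falls off the work surface, if the arm or the gripper's body presses on something with over 40 N, if the wrist force passes 120 N, or if a joint passes its speed limit or range.

## Robot

A 6-joint arm with a two-finger parallel gripper is mounted at the origin on the work surface. World frame = base frame: x ahead of the robot, y to its left, z up, the work surface at z = 0. Lengths are in m, angles in rad, forces in N, time in s.
With the tool pointing down it reaches from about 0.15 to 0.775 m from the base axis. Payload 6.1 kg.
Tool frame: the origin (TCP) lies at the very end of the fingers, on their centre line; the grasp point (between the pads) lies 19 mm behind it; z points along the fingers, y is the line along which they close (so a half turn about z gives the same grasp; the last joint's range is limited). The gripper opens to 85 mm and grips with 20 to 120 N. Pads are 22 mm wide; open, the fingers measure 114 mm over their backs; the gripper's body (76 mm by 85 mm) begins 54 mm behind the grasp point. The pads swing forward as they close: fully open they stand 13 mm farther back than shut.
Start: joints at [-1.255, 0.126, -0.04, 1.405, 0, 1.571], TCP at [0.163, -0.499, 0.231] pointing down, gripper open.
Joint ranges: [-2.72, 2.72], [-0.95, 1.95], [-1.27, 1.35], [-1.78, 2.02], [-1.46, 1.47], [-3.14, 3.14]. Speed limits (rad/s): [2.39, 2.39, 3.01, 3.14, 3.14, 3.14].

## Interface

Orientations are given as a rotation vector (axis times angle).
In Python, from bench import * gives the robot as it stands.
- The arm moves only by the tool arm_command, never from a script. Its argument "series" is a list of rows, each a list of 3 entries, a list of its own where there are three numbers: the shift along the tool's x, y, z as a fraction of full scale, then the turn, a rotation vector about the tool's x, y, z as a fraction of full scale, then the opening, from 0 (shut) to 1 (fully open). A call has 1 to 20 rows; each row is the pose to reach, as a shift and turn from the pose commanded when the call began, along the tool's axes at that moment; what a row does not reach only later rows make up. Full scale, the value 1, is 80 mm for a shift and 60 degrees for a turn. A row lasts 1/10 s, in which the tool goes at most 50 mm and 8.59 degrees, less where a joint would pass 70% of its speed; a pose out of reach is approached as far as the arm can. A call with a number of a shift or a turn outside -1 to 1 is refused whole. A call with a gripper value outside its range is refused whole. The fingers move at their own pace and stop on an object; "force" is the grip in N (left out, the last holds). Time passes only in rows, so rows that repeat a pose let the fingers close. It gives the time, the measured TCP pose, the force, the opening and the grip force at its end, in the units of the state.
- sense(): the state, without advancing time (a new reading comes with each control period).
- read_camera(name): name is "side" or "top" or "wrist"; returns a dict with "frame" (480x640x3 uint8, blue, green, red), "fx", "fy", "cx", "cy" (pixels), "rvec" (rotation vector, rad) and "tvec" (3), from world to camera coordinates, as OpenCV has them; the wrist camera has in their place "hand_eye" (4x4, takes a point from camera to tool coordinates, whose origin is the TCP and whose axes are the flange's). Camera axes: x right, y down, z forward; pixel columns grow to the right and rows downward; lengths in m; the calibration is good to about 2 mm. A picture is of the moment at which its call begins: read the wrist's pose just before it. There is no depth.
- close_job(): hands the job in; it is judged then, once.
The state is a dict: "time_s": time; "q": joint angles; "dq": joint speeds; "joint_torque": joint torques, N m; "tool_pos": TCP position; "orientation": TCP orientation; "contact_force": force on the tool from outside, world axes, zero at the start; "wrist_torque": the same for the moment, N m; "grip_width": opening from 0.0 (shut) to 1.0 (fully open); "grip_force": force on a finger pad.
Only numpy, scipy, OpenCV 4.12 (cv2) and the standard library are available. Lean on these libraries where they do the work, as an engineer would, in place of code of your own. Each camera call takes 0.05 s, during which the arm holds its last target. There are 200 camera calls.

## Working session

There is one attempt and no reset: what is moved stays moved. The work goes in short steps, Python scripts to look and compute and a tool call to move; the robot and the scene stay as the last step left them, time stands still between calls to the robot, and variables do not carry over. Pictures are saved under pics/ and viewed, at most 14 in all, crops included, and the job is handed in when it is done.

Besides the shell and the picture viewer there is one more tool, called by a JSON object that holds its "name" and its "arguments". arm_command: Moves the arm, as the interface text tells. Its arguments: {"type":"object","properties":{"series":{"type":"array"},"force":{"type":"number"}},"required":["series"]}

```bash
mkdir -p pics; ls; python3 - <<'E'
from bench import *
import cv2
s=sense(); print({k:s[k] for k in('time_s','tool_pos','orientation','grip_width')})
for n in('side','top'):
    c=read_camera(n); cv2.imwrite(f'pics/{n}0.png',c['frame']); print(n,c['fx'],c['cx'],c['cy'],c['rvec'],c['tvec'])
c=read_camera('wrist'); print(c['hand_eye'])
E
```

```text
pics
{'time_s': 0.0, 'tool_pos': array([ 0.1629279 , -0.49866122,  0.23051871]), 'orientation': array([-3.10099189e+00, -4.93638647e-01,  3.33923457e-04]), 'grip_width': 1.0019925475023626}
side 547.2367904663823 321.18550141233914 243.11488526934787 [ 2.21207625 -0.41460633  0.17957687] [-0.49256184  0.15705317  0.83798359]
top 551.7902227527411 320.05115357671684 235.19106748955818 [ 2.10013666 -2.14142084  0.20819782] [0.00564791 0.51390928 0.89408799]
[[ 3.25774223e-04 -9.63347234e-01 -2.68257341e-01  6.74418904e-02]
 [ 9.99998203e-01 -1.87167385e-04  1.88654975e-03  6.19966745e-04]
 [-1.86761151e-03 -2.68257474e-01  9.63345442e-01 -1.41487407e-01]
 [ 0.00000000e+00  0.00000000e+00  0.00000000e+00  1.00000000e+00]]
```

View pics/top0.png

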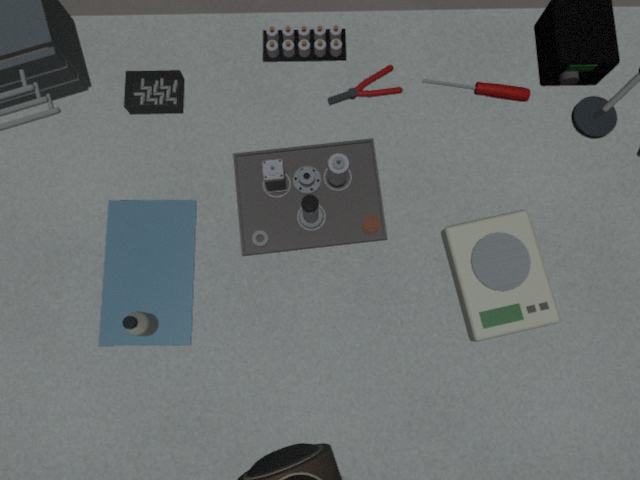

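View pics/side0.png

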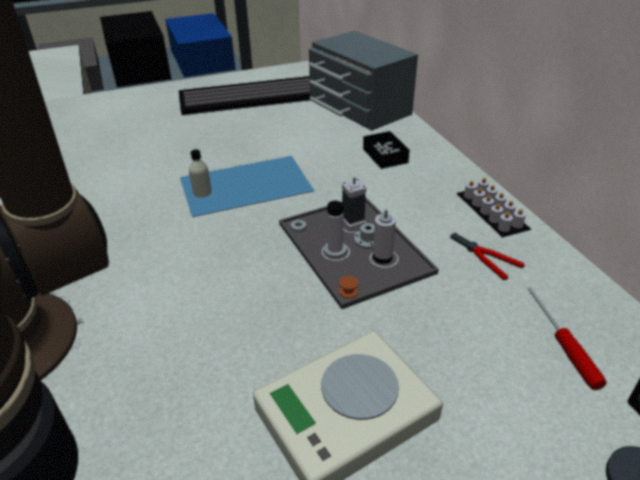

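The top view shows the tray at about (234–386, 139–255). The square motor is on the left circle (275,184), the round one on the right circle (337,177), and the slim one on the near circle (311,216), with the flange at (307,180). The mat is on the left, with its bottle at (138,323), and the balance pan is near (500,262). The side view agrees.

```bash
cat > h.py <<'E'
from bench import *
import cv2, numpy as np
from scipy.spatial.transform import Rotation as R
def cam(n):
    s=sense(); c=read_camera(n)
    if n=='wrist':
        H=np.array(c['hand_eye']); Rt=R.from_rotvec(s['orientation']).as_matrix()
        c['M']=Rt@H[:3,:3]; c['o']=Rt@H[:3,3]+s['tool_pos']
    else:
        M=R.from_rotvec(np.ravel(c['rvec'])).as_matrix(); c['M']=M.T; c['o']=-M.T@np.ravel(c['tvec'])
    return c
def ray(c,p,z):
    p=np.atleast_2d(p).astype(float)
    d=np.c_[(p[:,0]-c['cx'])/c['fx'],(p[:,1]-c['cy'])/c['fy'],np.ones(len(p))]@c['M'].T
    return c['o']+d*((z-c['o'][2])/d[:,2])[:,None]
def big(m,lo=50):
    k=[x for x in cv2.findContours(m.astype(np.uint8),cv2.RETR_EXTERNAL,cv2.CHAIN_APPROX_NONE)[0] if cv2.contourArea(x)>lo]
    return sorted(k,key=cv2.contourArea,reverse=True)
E
python3 - <<'E'
from h import *
np.set_printoptions(precision=4,suppress=True)
s=sense(); print(R.from_rotvec(s['orientation']).as_matrix())
c=cam('top'); f=c['frame']; print('cam',c['o'])
hsv=cv2.cvtColor(f,cv2.COLOR_BGR2HSV)
for p in [(250,200),(260,120),(150,260),(500,262),(540,240),(235,200)]: print(p,f[p[1],p[0]],hsv[p[1],p[0]])
m=(hsv[...,0]>90)&(hsv[...,0]<120)&(hsv[...,1]>90); k=big(m)[0]
r=cv2.boxPoints(cv2.minAreaRect(ray(c,k[:,0],.003)[:,:2].astype(np.float32))); print('mat',r,r.mean(0))
g=f.max(2)<125; g[:130]=0; g[262:]=0; g[:,:225]=0; g[:,395:]=0
k=big(g)[0]; 
r=cv2.boxPoints(cv2.minAreaRect(ray(c,k[:,0],.011)[:,:2].astype(np.float32))); t=r.mean(0)
e=[(r[i]-r[(i+1)%4]) for i in range(4)]; print('tray',r,t,[np.linalg.norm(x) for x in e],[np.degrees(np.arctan2(*x[::-1])) for x in e])
e=cv2.Canny(cv2.GaussianBlur(f,(3,3),0),30,80); cv2.imwrite('pics/crop.png',cv2.resize(f[130:265,225:560],None,fx=2.35,fy=2.35,interpolation=cv2.INTER_CUBIC))
b=(hsv[...,1]>0)&(f.min(2)<190)&(f.min(2)>90); b[:225]=0;b[298:]=0;b[:,:462]=0;b[:,:][:,538:]=0
k=big(b)
for x in k[:3]: el=cv2.fitEllipse(x); print('pan',el,ray(c,el[0],.058))
E
```

```text
[[ 0.9505  0.3106 -0.0004]
 [ 0.3106 -0.9505  0.0012]
 [-0.     -0.0013 -1.    ]]
cam [ 0.3325 -0.0004  0.9762]
(250, 200) [75 74 76] [165   7  76]
(260, 120) [127 129 123] [ 80  12 129]
(150, 260) [115  99  77] [103  84 115]
(500, 262) [112 109 104] [101  18 112]
(540, 240) [120 119 114] [ 95  13 120]
(235, 200) [126 126 122] [ 90   8 126]Traceback (most recent call last):
  File "<stdin>", line 7, in <module>
IndexError: list index out of range
```

```bash
python3 - <<'E'
from h import *
np.set_printoptions(precision=4,suppress=True)
c=cam('top'); f=cv2.GaussianBlur(c['frame'],(3,3),0); hsv=cv2.cvtColor(f,cv2.COLOR_BGR2HSV)
for p in [(250,200),(260,120),(150,260),(500,262),(540,240),(540,260),(460,262)]: print(p,f[p[1],p[0]])
def rect(k,z,n):
    r=cv2.boxPoints(cv2.minAreaRect(ray(c,k[:,0],z)[:,:2].astype(np.float32)))
    e=r-np.roll(r,-1,0); print(n,r,r.mean(0),np.linalg.norm(e,axis=1)[:2],np.degrees(np.arctan2(e[:2,1],e[:2,0])))
rect(big((hsv[...,0]>90)&(hsv[...,0]<120)&(hsv[...,1]>50))[0],.003,'mat')
g=cv2.cvtColor(f,cv2.COLOR_BGR2GRAY)[130:265,225:395]
_,b=cv2.threshold(g,0,1,cv2.THRESH_BINARY_INV+cv2.THRESH_OTSU)
rect(big(b)[0]+[225,130],.011,'tray')
d=f.astype(int); b=np.zeros(f.shape[:2],np.uint8); b[225:298,462:538]=((d[...,0]-d[...,2])>2)[225:298,462:538]
b=cv2.morphologyEx(b,cv2.MORPH_OPEN,np.ones((3,3)))
for x in big(b)[:2]: el=cv2.fitEllipse(cv2.convexHull(x)); print('pan',el,ray(c,el[0],.058))
cv2.imwrite('pics/crop.png',cv2.resize(c['frame'][130:265,225:560],None,fx=2.35,fy=2.35,interpolation=cv2.INTER_CUBIC))
E
```

```text
(250, 200) [74 74 75]
(260, 120) [125 127 122]
(150, 260) [117 103  78]
(500, 262) [111 108 103]
(540, 240) [121 122 117]
(540, 260) [125 134 132]
(460, 262) [131 140 137]
mat [[0.3346 0.2232]
 [0.5936 0.2201]
 [0.5955 0.3795]
 [0.3365 0.3826]] [0.4651 0.3013] [0.2591 0.1594] [179.3037 -90.6963]
tray [[ 0.4863  0.1348]
 [ 0.511  -0.1236]
 [ 0.7029 -0.1053]
 [ 0.6782  0.1531]] [0.5946 0.0147] [0.2596 0.1928] [  95.448 -174.552]
pan ((500.37957763671875, 261.1900329589844), (56.317108154296875, 59.93425750732422), 127.66661834716797) [[ 0.4619 -0.3064  0.058 ]]
```

View pics/crop.png

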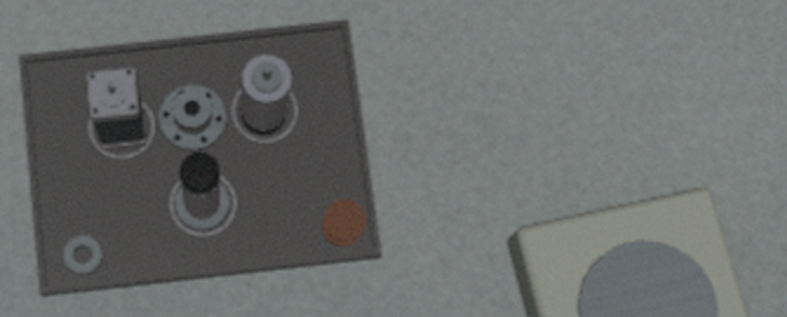

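The crop shows the square motor's top centred near (112,90), the round motor's boss near (267,76), the slim motor's black top near (200,172), and the flange disc near (193,118). I'll check these against the tray's nominal positions and work out the first moves.

```bash
cat >> h.py <<'E'
YAW=np.radians(5.45); U=np.array([np.cos(YAW),np.sin(YAW)]); V=np.array([-U[1],U[0]]); T0=np.array([.5946,.0147])
def tray(x,y): return T0+U*x+V*y
def frac(a,b):
    "tool-frame shift in fractions of 80 mm, aligned tool"
    d=np.array(b)-np.array(a); return np.round(np.array([d[:2]@U,-d[:2]@V,-d[2]])/.08,3)
E
python3 - <<'E'
from h import *
np.set_printoptions(precision=4,suppress=True)
c=cam('top')
for n,p,z,t in [('sq',(112,90),.098,(.03,.056)),('rd',(267,76),.095,(.03,-.056)),('fl',(200,172),.108,(-.038,0)),('flange',(193,118),.014,(.03,0))]:
    w=ray(c,np.array(p)/2.35+[225,130],z)[0][:2]; print(n,w,tray(*t),w-tray(*t))
s=sense(); M=R.from_rotvec(s['orientation']).as_matrix(); y0=np.arctan2(M[1,0],M[0,0]); p=s['tool_pos']
print('turn',np.degrees(y0-YAW)/60)
# first call: +x,-y full in the start frame
p1=p+M@[.08,-.08,0]; tgt=np.r_[tray(-.038,0)-U*.06,.2305]; print(p1,tgt,frac(p1,tgt))
E
```

```text
sq [0.6192 0.0723] [0.6191 0.0733] [ 0.0001 -0.0009]
rd [ 0.6285 -0.0376] [ 0.6298 -0.0382] [-0.0013  0.0006]
fl [0.5557 0.011 ] [0.5568 0.0111] [-0.0011 -0.0001]
flange [0.6229 0.0169] [0.6245 0.0175] [-0.0016 -0.0006]
turn 0.21074485131697646
[ 0.2142 -0.398   0.2311] [0.497  0.0054 0.2305] [ 3.998 -4.684  0.007]
```

{"name": "arm_command", "arguments": {"series": [[[0.25, -0.25, 0], [0, 0, 0.1], 1], [[0.5, -0.5, 0], [0, 0, 0.2107], 1], [[0.75, -0.75, 0], [0, 0, 0.2107], 1], [[1, -1, 0], [0, 0, 0.2107], 1]], "force": 50}}

```text
time_s: 0.7
tool_pos: [0.2145, -0.3971, 0.2312]
orientation: [-3.138, -0.149, -0.0]
contact_force: [0.1, -0.6, -0.3]
grip_width: 1.0
grip_force: 0.0
```

{"name": "arm_command", "arguments": {"series": [[[0.25, -0.25, 0], [0, 0, 0], 1], [[0.5, -0.5, 0], [0, 0, 0], 1], [[0.75, -0.75, 0], [0, 0, 0], 1], [[1, -1, 0], [0, 0, 0], 1]]}}

```text
time_s: 1.1
tool_pos: [0.2868, -0.3099, 0.2314]
orientation: [3.138, 0.149, 0.0]
contact_force: [0.4, 0.5, -1.1]
grip_width: 0.999
grip_force: 0.0
```

{"name": "arm_command", "arguments": {"series": [[[0.25, -0.25, 0], [0, 0, 0], 1], [[0.5, -0.5, 0], [0, 0, 0], 1], [[0.75, -0.75, 0], [0, 0, 0], 1], [[1, -1, 0], [0, 0, 0], 1]]}}

```text
time_s: 1.5
tool_pos: [0.3589, -0.2227, 0.2314]
orientation: [3.138, 0.149, 0.0]
contact_force: [0.3, -0.7, 0.2]
grip_width: 1.0
grip_force: 0.0
```

{"name": "arm_command", "arguments": {"series": [[[0.25, -0.25, 0], [0, 0, 0], 1], [[0.5, -0.5, 0], [0, 0, 0], 1], [[0.75, -0.75, 0], [0, 0, 0], 1], [[1, -1, 0], [0, 0, 0], 1]]}}

```text
time_s: 1.9
tool_pos: [0.431, -0.1354, 0.2314]
orientation: [3.138, 0.15, 0.0]
contact_force: [0.1, -0.2, 0.2]
grip_width: 0.998
grip_force: 0.0
```

{"name": "arm_command", "arguments": {"series": [[[0.25, -0.25, 0], [0, 0, 0], 1], [[0.5, -0.5, 0], [0, 0, 0], 1], [[0.75, -0.75, 0], [0, 0, 0], 1], [[1, -1, 0], [0, 0, 0], 1]]}}

```text
time_s: 2.3
tool_pos: [0.503, -0.0482, 0.2313]
orientation: [3.138, 0.15, 0.0]
contact_force: [-0.1, 0.4, -0.4]
grip_width: 0.998
grip_force: 0.0
```

{"name": "arm_command", "arguments": {"series": [[[0, -0.25, 0], [0, 0, 0], 1], [[0, -0.5, 0], [0, 0, 0], 1], [[0, -0.684, 0], [0, 0, 0], 1], [[0, -0.684, 0], [0, 0, 0], 1], [[0, -0.684, 0], [0, 0, 0], 1]]}}

```text
time_s: 2.8
tool_pos: [0.4972, 0.0052, 0.2314]
orientation: [3.138, 0.15, 0.0]
contact_force: [-0.2, 0.0, 0.3]
grip_width: 1.001
grip_force: 0.0
```

```bash
python3 - <<'E'
from h import *
c=cam('wrist'); cv2.imwrite('pics/w1.png',c['frame']); print(c['M'],c['o'])
from h import *
for n,t,z in [('sq',(.03,.056),.098),('rd',(.03,-.056),.091),('fl',(-.038,0),.1),('flange',(.03,0),.036)]:
    w=np.r_[tray(*t),z]; d=c['M'].T@(w-c['o']); print(n,d[0]/d[2]*c['fx']+c['cx'],d[1]/d[2]*c['fy']+c['cy'])
E
```

```text
[[ 0.09592813 -0.95911838 -0.26625125]
 [-0.99538561 -0.0918149  -0.02788389]
 [ 0.00229812  0.26769752 -0.96350026]] [0.56446813 0.01105731 0.37288084]
sq 220.8881379363226 17.199215463306956
rd 409.42306781387776 20.32219144406554
fl 316.4950375113202 136.88934392372965
flange 316.6976612409296 38.041219352741564
```

View pics/w1.png

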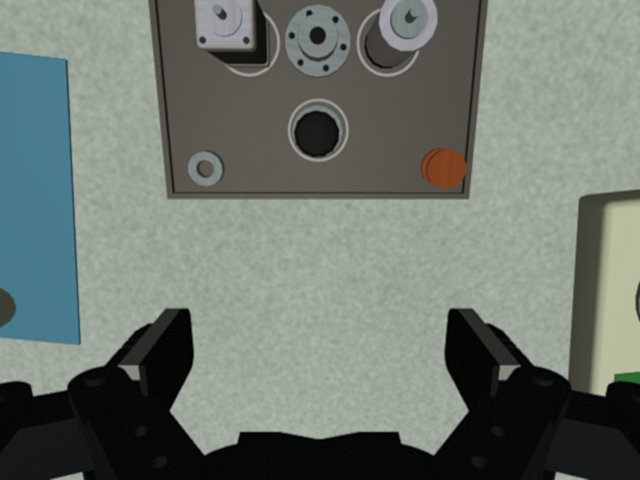

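The wrist view agrees with the model to about 2–3 mm. The slim motor's top is at (317,133) against a predicted (316,137), the flange hub at (317,36) against (317,38), and the square motor sits square to the tray. I'll pick the slim motor first.

{"name": "arm_command", "arguments": {"series": [[[0.25, 0, 0], [0, 0, 0], 1], [[0.5, 0, 0], [0, 0, 0], 1], [[0.75, 0, 0.25], [0, 0, 0], 1], [[0.75, 0, 0.5], [0, 0, 0], 1], [[0.75, 0, 0.75], [0, 0, 0], 1], [[0.75, 0, 1], [0, 0, 0], 1]]}}

```text
time_s: 3.45
tool_pos: [0.5571, 0.0099, 0.1504]
orientation: [3.138, 0.147, -0.0]
contact_force: [0.8, -0.1, -0.1]
grip_width: 0.997
grip_force: 0.0
```

{"name": "arm_command", "arguments": {"series": [[[0, 0, 0.25], [0, 0, 0], 1], [[0, 0, 0.5], [0, 0, 0], 1], [[0, 0, 0.7], [0, 0, 0], 1], [[0, 0, 0.85], [0, 0, 0], 1], [[0, 0, 1], [0, 0, 0], 1]]}}

```text
time_s: 3.95
tool_pos: [0.5571, 0.0103, 0.0707]
orientation: [3.138, 0.148, 0.0]
contact_force: [-0.1, -0.3, 0.2]
grip_width: 1.001
grip_force: 0.0
```

{"name": "arm_command", "arguments": {"series": [[[0, 0, 0.12], [0, 0, 0], 1], [[0, 0, 0.24], [0, 0, 0], 1], [[0, 0, 0.24], [0, 0, 0], 1], [[0, 0, 0.24], [0, 0, 0], 0], [[0, 0, 0.24], [0, 0, 0], 0], [[0, 0, 0.24], [0, 0, 0], 0], [[0, 0, 0.24], [0, 0, 0], 0], [[0, 0, 0.24], [0, 0, 0], 0], [[0, 0, 0.24], [0, 0, 0], 0], [[0, 0, 0.24], [0, 0, 0], 0], [[0, 0, 0.24], [0, 0, 0], 0], [[0, 0, 0.24], [0, 0, 0], 0]]}}

```text
time_s: 5.15
tool_pos: [0.5573, 0.0112, 0.0526]
orientation: [-3.138, -0.15, -0.002]
contact_force: [-0.9, 1.3, 6.6]
grip_width: 0.319
grip_force: 49.1
```

{"name": "arm_command", "arguments": {"series": [[[0, 0, -0.05], [0, 0, 0], 0], [[0, 0, -0.2], [0, 0, 0], 0], [[0, 0, -0.4], [0, 0, 0], 0], [[0, 0, -0.6], [0, 0, 0], 0], [[0, 0, -0.8], [0, 0, 0], 0], [[0, 0, -1], [0, 0, 0], 0]]}}

```text
time_s: 5.75
tool_pos: [0.5566, 0.0108, 0.133]
orientation: [3.138, 0.149, -0.001]
contact_force: [-0.1, -0.5, -2.8]
grip_width: 0.316
grip_force: 49.2
```

{"name": "arm_command", "arguments": {"series": [[[0, 0, -0.2], [0, 0, 0], 0], [[0, 0, -0.4], [0, 0, 0], 0], [[0, -0.05, -0.55], [0, 0, 0], 0], [[0.05, -0.2, -0.625], [0, 0, 0], 0], [[0.15, -0.4, -0.625], [0, 0, 0], 0], [[0.25, -0.6, -0.625], [0, 0, 0], 0], [[0.35, -0.8, -0.625], [0, 0, 0], 0], [[0.445, -1, -0.625], [0, 0, 0], 0]]}}

```text
time_s: 6.55
tool_pos: [0.5873, 0.0781, 0.1811]
orientation: [-3.122, -0.197, 0.004]
contact_force: [0.1, 0.8, -3.1]
grip_width: 0.318
grip_force: 49.3
```

{"name": "arm_command", "arguments": {"series": [[[0, -0.2, 0], [0, 0, 0], 0], [[0, -0.4, 0], [0, 0, 0], 0], [[0, -0.6, 0], [0, 0, 0], 0], [[0, -0.8, 0], [0, 0, 0], 0], [[0, -1, 0], [0, 0, 0], 0]]}}

```text
time_s: 7.05
tool_pos: [0.5833, 0.1214, 0.1834]
orientation: [-3.086, -0.287, 0.007]
contact_force: [0.1, 0.2, -2.1]
grip_width: 0.314
grip_force: 49.3
```

{"name": "arm_command", "arguments": {"series": [[[0, -0.2, 0], [0, 0, 0], 0], [[0, -0.4, 0], [0, 0, 0], 0], [[0, -0.6, 0], [0, 0, 0], 0], [[0, -0.8, 0], [0, 0, 0], 0], [[0, -1, 0], [0, 0, 0], 0]]}}

```text
time_s: 7.55
tool_pos: [0.5773, 0.1655, 0.1866]
orientation: [-3.049, -0.377, 0.016]
contact_force: [-0.3, 0.1, -2.4]
grip_width: 0.321
grip_force: 49.2
```

{"name": "arm_command", "arguments": {"series": [[[0, -0.2, 0], [0, 0, 0], 0], [[0, -0.4, 0.1], [0, 0, 0], 0], [[0, -0.53, 0.25], [0, 0, 0], 0], [[0, -0.585, 0.4], [0, 0, 0], 0], [[0, -0.585, 0.6], [0, 0, 0], 0], [[0, -0.585, 0.8], [0, 0, 0], 0], [[0, -0.585, 1], [0, 0, 0], 0]]}}

```text
time_s: 8.25
tool_pos: [0.5704, 0.1929, 0.108]
orientation: [-3.025, -0.433, 0.024]
contact_force: [-0.1, -0.6, -2.4]
grip_width: 0.318
grip_force: 49.2
```

{"name": "arm_command", "arguments": {"series": [[[0, 0, 0.2], [0, 0, 0], 0], [[0, 0, 0.35], [0, 0, 0], 0], [[0, 0, 0.45], [0, 0, 0], 0], [[0, 0, 0.55], [0, 0, 0], 0], [[0, 0, 0.61], [0, 0, 0], 0], [[0, 0, 0.656], [0, 0, 0], 0], [[0, 0, 0.656], [0, 0, 0], 0], [[0, 0, 0.656], [0, 0, 0], 0]]}}

```text
time_s: 9.05
tool_pos: [0.5705, 0.1956, 0.0581]
orientation: [-3.022, -0.438, 0.022]
contact_force: [-0.2, 0.8, -2.3]
grip_width: 0.32
grip_force: 49.2
```

The motor is off target: it stalled at y≈0.196 and yawed, because joint 6 hit its range. It is still held about 10 mm above the bench, clear of everything. I'll lift it and turn the wrist back half a turn, which gives the same grasp.

```bash
python3 -c "
from bench import *
s=sense();print(s['q'],s['tool_pos'],s['orientation'])"
```

```text
[ 0.28669025  0.3237443  -0.17668925  1.07200903  0.08913562  3.14057669] [0.57045192 0.19560001 0.05813111] [-3.02199756 -0.4376342   0.02187316]
```

{"name": "arm_command", "arguments": {"series": [[[0, 0, -0.2], [0, 0, 0], 0], [[0, 0, -0.4], [0, 0, 0], 0], [[0, 0, -0.6], [0, 0, 0], 0], [[0, 0, -0.8], [0, 0, 0], 0], [[0, 0, -1], [0, 0, -0.1], 0], [[0, 0, -1], [0, 0, -0.2], 0], [[0, 0, -1], [0, 0, -0.3], 0], [[0, 0, -1], [0, 0, -0.4], 0], [[0, 0, -1], [0, 0, -0.5], 0], [[0, 0, -1], [0, 0, -0.5], 0]]}}

```text
time_s: 10.05
tool_pos: [0.5726, 0.1888, 0.138]
orientation: [-2.805, -1.205, -0.014]
contact_force: [1.2, 0.6, -2.6]
grip_width: 0.315
grip_force: 49.2
```

```bash
python3 -c "
from bench import *
s=sense();print(s['q'],s['tool_pos'],s['orientation'])"
```

```text
[ 0.2748836   0.28798493 -0.04560784  1.23957831  0.08915247  2.60487743] [0.57262072 0.18882814 0.1380072 ] [-2.80499292 -1.2049785  -0.01418273]
```

```bash
cat >> h.py <<'E'
def down(yaw): return R.from_matrix([[np.cos(yaw),np.sin(yaw),0],[np.sin(yaw),-np.cos(yaw),0],[0,0,-1]])
def turn(yaw):
    "turn (fractions of 60 deg) in tool axes from the measured pose to pointing down at yaw (deg)"
    return ((R.from_rotvec(sense()['orientation']).inv()*down(np.radians(yaw))).as_rotvec()/np.radians(60)).round(4)
E
python3 -c "
from h import *
M=R.from_rotvec(sense()['orientation']).as_matrix();print(M)
print(turn(46.5),turn(90),turn(95.45))"
```

```text
[[ 0.68899246  0.72428594 -0.02644357]
 [ 0.72346289 -0.68510436  0.08504975]
 [ 0.04348373 -0.07772958 -0.99602574]]
[-0.0743 -0.0416 -0.0001] [-0.0549 -0.0678 -0.7246] [-0.052  -0.0708 -0.8154]
```

{"name": "arm_command", "arguments": {"series": [[[0, 0, 0], [-0.0743, -0.0416, 0], 0], [[0, 0, 0], [-0.0743, -0.0416, 0], 0], [[0, 0, 0], [-0.0743, -0.0416, 0], 0]]}}

```text
time_s: 10.35
tool_pos: [0.5723, 0.1894, 0.1377]
orientation: [-2.885, -1.239, 0.001]
contact_force: [0.0, -0.9, -2.1]
grip_width: 0.317
grip_force: 49.7
```

{"name": "arm_command", "arguments": {"series": [[[0, 0, 0], [0, 0, -0.1], 0], [[0, 0, 0], [0, 0, -0.23], 0], [[0, 0, 0], [0, 0, -0.36], 0], [[0, 0, 0], [0, 0, -0.5], 0], [[0, 0, 0], [0, 0, -0.64], 0], [[0, 0, 0], [0, 0, -0.772], 0]]}}

```text
time_s: 10.95
tool_pos: [0.5725, 0.1884, 0.1375]
orientation: [-2.16, -2.278, 0.0]
contact_force: [0.6, 0.5, -2.3]
grip_width: 0.316
grip_force: 49.7
```

{"name": "arm_command", "arguments": {"series": [[[0, 0, 0], [0, 0, -0.13], 0], [[0, 0, 0], [0, 0, -0.26], 0], [[0, 0, 0], [0, 0, -0.39], 0], [[0, 0, 0], [0, 0, -0.52], 0], [[0, 0, 0], [0, 0, -0.65], 0], [[0, 0, 0], [0, 0, -0.772], 0]]}}

```text
time_s: 11.55
tool_pos: [0.5725, 0.1884, 0.1375]
orientation: [-1.091, -2.944, -0.001]
contact_force: [-0.2, -0.0, -2.2]
grip_width: 0.315
grip_force: 49.8
```

{"name": "arm_command", "arguments": {"series": [[[0, 0, 0], [0, 0, -0.13], 0], [[0, 0, 0], [0, 0, -0.26], 0], [[0, 0, 0], [0, 0, -0.39], 0], [[0, 0, 0], [0, 0, -0.52], 0], [[0, 0, 0], [0, 0, -0.65], 0], [[0, 0, 0], [0, 0, -0.772], 0], [[0, 0, 0], [0, 0, -0.772], 0], [[0, 0, 0], [0, 0, -0.772], 0]]}}

```text
time_s: 12.35
tool_pos: [0.5725, 0.1884, 0.1375]
orientation: [0.143, -3.137, -0.001]
contact_force: [0.3, -0.1, -3.8]
grip_width: 0.311
grip_force: 49.8
```

```bash
cat >> h.py <<'E'
def go(*xyz):
    s=sense(); M=R.from_rotvec(s['orientation']).as_matrix(); print('tilt',np.degrees(np.arccos(-M[2,2])).round(2),'yaw',np.degrees(np.arctan2(M[1,0],M[0,0])).round(2),'pos',np.round(s['tool_pos'],4))
    return (M.T@(np.array(xyz)-s['tool_pos'])/.08).round(3)
E
python3 -c "
from h import *
print(go(.565,.30,.138),go(.565,.30,.0495),sense()['q'],turn(185.45))"
```

```text
tilt 0.07 yaw -174.79 pos [0.5725 0.1884 0.1375]
tilt 0.07 yaw -174.79 pos [0.5725 0.1884 0.1375]
[-0.033  1.397 -0.006] [-0.035  1.397  1.1  ] [ 3.17609204e-01  2.87241855e-01 -4.51999380e-02  1.23932971e+00
  7.71135849e-04  2.26718093e-01] [ 0.0005 -0.0011 -0.004 ]
```

{"name": "arm_command", "arguments": {"series": [[[0, 0.2, 0], [0, 0, 0], 0], [[0, 0.4, 0], [0, 0, 0], 0], [[0, 0.6, 0], [0, 0, 0], 0], [[0, 0.8, 0], [0, 0, 0], 0], [[-0.034, 1, 0], [0, 0, 0], 0]]}}

```text
time_s: 12.85
tool_pos: [0.567, 0.2706, 0.1374]
orientation: [0.15, -3.137, 0.0]
contact_force: [-0.7, 0.7, -2.1]
grip_width: 0.319
grip_force: 49.8
```

{"name": "arm_command", "arguments": {"series": [[[0, 0.2, 0], [0, 0, 0], 0], [[0, 0.34, 0.1], [0, 0, 0], 0], [[0, 0.397, 0.2], [0, 0, 0], 0], [[0, 0.397, 0.4], [0, 0, 0], 0], [[0, 0.397, 0.6], [0, 0, 0], 0], [[0, 0.397, 0.7], [0, 0, 0], 0], [[0, 0.397, 0.8], [0, 0, 0], 0], [[0, 0.397, 0.9], [0, 0, 0], 0], [[0, 0.397, 0.95], [0, 0, 0], 0], [[0, 0.397, 1], [0, 0, 0], 0], [[0, 0.397, 1], [0, 0, 0], 0]]}}

```text
time_s: 13.95
tool_pos: [0.5643, 0.3001, 0.0571]
orientation: [0.149, -3.137, 0.001]
contact_force: [-0.1, 0.4, -2.6]
grip_width: 0.318
grip_force: 49.8
```

```bash
python3 -c "
from h import *
print(go(.565,.30,.0495)); c=cam('side');cv2.imwrite('pics/s1.png',cv2.resize(c['frame'][120:320,130:450],None,fx=2,fy=2))"
```

```text
tilt 0.08 yaw -174.56 pos [0.5643 0.3001 0.0571]
[-0.008 -0.002  0.095]
```

View pics/s1.png

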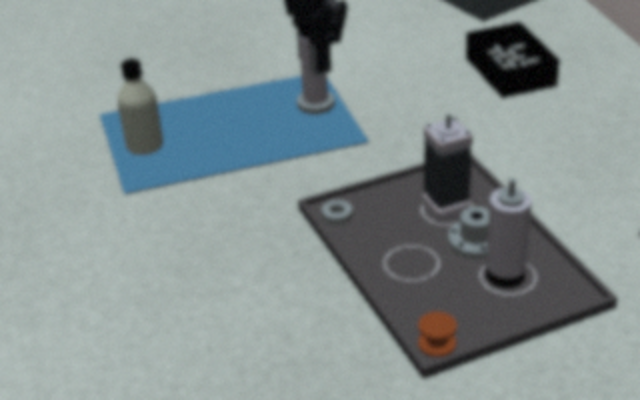

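The crop shows the slim motor upright over the far part of the mat at (317,100) and its circle empty. I'll set it down and go to the square motor.

{"name": "arm_command", "arguments": {"series": [[[0, 0, 0.05], [0, 0, 0], 0], [[0, 0, 0.095], [0, 0, 0], 0], [[0, 0, 0.095], [0, 0, 0], 0], [[0, 0, 0.095], [0, 0, 0], 0.5], [[0, 0, 0.095], [0, 0, 0], 0.8], [[0, 0, 0.095], [0, 0, 0], 1], [[0, 0, 0.095], [0, 0, 0], 1], [[0, 0, 0.095], [0, 0, 0], 1]]}}

```text
time_s: 14.8
tool_pos: [0.5645, 0.3003, 0.0499]
orientation: [0.149, -3.137, 0.0]
contact_force: [-0.3, 0.6, 1.0]
grip_width: 1.0
grip_force: 0.0
```

{"name": "arm_command", "arguments": {"series": [[[0, 0, -0.2], [0, 0, 0], 1], [[0, 0, -0.5], [0, 0, 0], 1], [[0, 0, -0.75], [0, 0, 0], 1], [[0, 0, -1], [0, 0, 0], 1]]}}

```text
time_s: 15.2
tool_pos: [0.5645, 0.3003, 0.1307]
orientation: [0.149, -3.137, 0.0]
contact_force: [0.3, 0.3, 0.0]
grip_width: 1.007
grip_force: 0.0
```

{"name": "arm_command", "arguments": {"series": [[[0, 0, -0.2], [0, 0, 0], 1], [[-0.1, -0.25, -0.2], [0, 0, 0], 1], [[-0.2, -0.5, -0.2], [0, 0, 0], 1], [[-0.3, -0.75, -0.2], [0, 0, 0], 1], [[-0.402, -1, -0.2], [0, 0, 0], 1]]}}

```text
time_s: 15.7
tool_pos: [0.6044, 0.2231, 0.1459]
orientation: [0.15, -3.137, 0.0]
contact_force: [0.6, -0.6, 0.4]
grip_width: 1.002
grip_force: 0.0
```

{"name": "arm_command", "arguments": {"series": [[[0, -0.25, 0], [0, 0, 0], 1], [[0, -0.5, 0], [0, 0, 0], 1], [[0, -0.75, 0], [0, 0, 0], 1], [[0, -1, 0], [0, 0, 0], 1]]}}

```text
time_s: 16.1
tool_pos: [0.6117, 0.1432, 0.1458]
orientation: [0.149, -3.137, 0.0]
contact_force: [0.3, 0.6, 0.6]
grip_width: 0.997
grip_force: 0.0
```

{"name": "arm_command", "arguments": {"series": [[[0, -0.25, 0], [0, 0, 0], 1], [[0, -0.5, 0], [0, 0, 0], 1], [[0, -0.75, 0], [0, 0, 0], 1], [[0, -0.891, 0], [0, 0, 0], 1], [[0, -0.891, 0], [0, 0, 0], 1], [[0, -0.891, 0], [0, 0, 0], 1]]}}

```text
time_s: 16.7
tool_pos: [0.6185, 0.0734, 0.1458]
orientation: [0.149, -3.137, -0.0]
contact_force: [0.6, -0.3, -0.4]
grip_width: 0.996
grip_force: 0.0
```

```bash
python3 -c "
from h import *
print(go(.619,.0728,.052),turn(185.45)); c=cam('top');cv2.imwrite('pics/t1.png',cv2.resize(c['frame'][130:360,80:400],None,fx=2,fy=2))"
```

```text
tilt 0.05 yaw -174.57 pos [0.6185 0.0734 0.1458]
[-0.007 -0.008  1.173] [ 0.0002 -0.0008 -0.0004]
```

View pics/t1.png

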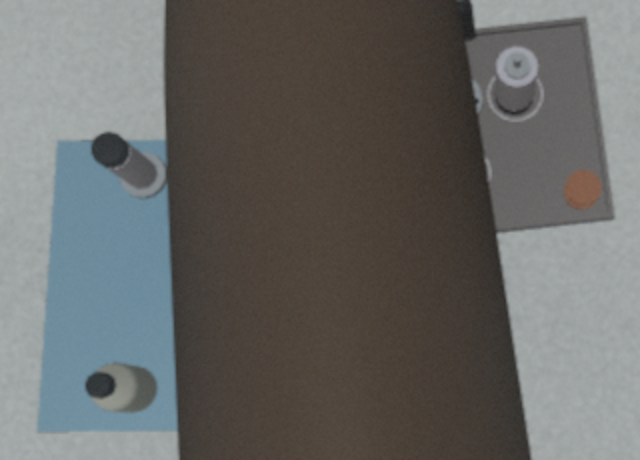

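The top crop shows the slim motor standing upright on the mat at (143,175), with the bottle undisturbed. I'll take the square motor now.

{"name": "arm_command", "arguments": {"series": [[[0, 0, 0.25], [0, 0, 0], 1], [[0, 0, 0.5], [0, 0, 0], 1], [[0, 0, 0.75], [0, 0, 0], 1], [[0, 0, 0.9], [0, 0, 0], 1], [[0, 0, 1], [0, 0, 0], 1]]}}

```text
time_s: 17.25
tool_pos: [0.6179, 0.0738, 0.0647]
orientation: [0.151, -3.136, 0.0]
contact_force: [0.0, 0.4, -0.3]
grip_width: 1.0
grip_force: 0.0
```

{"name": "arm_command", "arguments": {"series": [[[0, 0, 0.1], [0, 0, 0], 1], [[0, 0, 0.17], [0, 0, 0], 1], [[0, 0, 0.17], [0, 0, 0], 1], [[0, 0, 0.17], [0, 0, 0], 0], [[0, 0, 0.17], [0, 0, 0], 0], [[0, 0, 0.17], [0, 0, 0], 0], [[0, 0, 0.17], [0, 0, 0], 0], [[0, 0, 0.17], [0, 0, 0], 0], [[0, 0, 0.17], [0, 0, 0], 0], [[0, 0, 0.17], [0, 0, 0], 0], [[0, 0, 0.17], [0, 0, 0], 0]]}}

```text
time_s: 18.35
tool_pos: [0.6187, 0.0731, 0.0528]
orientation: [-0.149, 3.138, -0.0]
contact_force: [-0.1, 0.3, 5.5]
grip_width: 0.403
grip_force: 49.7
```

{"name": "arm_command", "arguments": {"series": [[[0, 0, -0.05], [0, 0, 0], 0], [[0, 0, -0.2], [0, 0, 0], 0], [[0, 0, -0.4], [0, 0, 0], 0], [[0, 0, -0.6], [0, 0, 0], 0], [[0, 0, -0.8], [0, 0, 0], 0], [[0, 0, -1], [0, 0, 0], 0]]}}

```text
time_s: 18.95
tool_pos: [0.618, 0.073, 0.133]
orientation: [0.149, -3.136, 0.001]
contact_force: [-0.3, -0.3, -3.4]
grip_width: 0.403
grip_force: 50.0
```

{"name": "arm_command", "arguments": {"series": [[[0, 0, -0.2], [0, 0, 0], 0], [[0, 0, -0.4], [0, 0, 0], 0], [[0, 0.05, -0.55], [0, 0, 0], 0], [[0.1, 0.2, -0.625], [0, 0, 0], 0], [[0.25, 0.4, -0.625], [0, 0, 0], 0], [[0.4, 0.6, -0.625], [0, 0, 0], 0], [[0.55, 0.8, -0.625], [0, 0, 0], 0], [[0.7, 1, -0.625], [0, 0, 0], 0]]}}

```text
time_s: 19.75
tool_pos: [0.553, 0.149, 0.1816]
orientation: [0.151, -3.136, 0.001]
contact_force: [0.4, 0.3, -2.7]
grip_width: 0.4
grip_force: 50.1
```

{"name": "arm_command", "arguments": {"series": [[[0.1, 0.2, 0], [0, 0, 0], 0], [[0.2, 0.4, 0], [0, 0, 0], 0], [[0.3, 0.6, 0], [0, 0, 0], 0], [[0.386, 0.8, 0], [0, 0, 0], 0], [[0.386, 1, 0], [0, 0, 0], 0]]}}

```text
time_s: 20.25
tool_pos: [0.5146, 0.2255, 0.182]
orientation: [0.151, -3.136, 0.001]
contact_force: [-0.7, 0.1, -2.7]
grip_width: 0.4
grip_force: 50.1
```

{"name": "arm_command", "arguments": {"series": [[[0, 0.2, 0], [0, 0, 0], 0], [[0, 0.4, 0], [0, 0, 0], 0], [[0, 0.6, 0], [0, 0, 0], 0], [[0, 0.8, 0], [0, 0, 0], 0], [[0, 0.9, 0.1], [0, 0, 0], 0], [[0, 0.957, 0.2], [0, 0, 0], 0], [[0, 0.957, 0.4], [0, 0, 0], 0], [[0, 0.957, 0.6], [0, 0, 0], 0], [[0, 0.957, 0.8], [0, 0, 0], 0], [[0, 0.957, 0.9], [0, 0, 0], 0], [[0, 0.957, 1], [0, 0, 0], 0], [[0, 0.957, 1], [0, 0, 0], 0]]}}

```text
time_s: 21.45
tool_pos: [0.509, 0.2998, 0.1011]
orientation: [0.148, -3.135, 0.002]
contact_force: [-0.3, 1.2, -2.0]
grip_width: 0.402
grip_force: 50.2
```

```bash
python3 -c "
from h import *
print(go(.51,.30,.0495))"
```

```text
tilt 0.17 yaw -174.58 pos [0.509  0.2998 0.1011]
[-0.014  0.002  0.644]
```

{"name": "arm_command", "arguments": {"series": [[[0, 0, 0.2], [0, 0, 0], 0], [[0, 0, 0.35], [0, 0, 0], 0], [[0, 0, 0.5], [0, 0, 0], 0], [[0, 0, 0.58], [0, 0, 0], 0], [[-0.01, 0, 0.644], [0, 0, 0], 0], [[-0.01, 0, 0.644], [0, 0, 0], 0], [[-0.01, 0, 0.644], [0, 0, 0], 0.5], [[-0.01, 0, 0.644], [0, 0, 0], 0.8], [[-0.01, 0, 0.644], [0, 0, 0], 1], [[-0.01, 0, 0.644], [0, 0, 0], 1], [[-0.01, 0, 0.644], [0, 0, 0], 1]]}}

```text
time_s: 22.55
tool_pos: [0.5104, 0.3005, 0.051]
orientation: [0.149, -3.138, 0.0]
contact_force: [-1.4, -1.0, -0.7]
grip_width: 0.999
grip_force: 0.0
```

{"name": "arm_command", "arguments": {"series": [[[0, 0, -0.2], [0, 0, 0], 1], [[0, 0, -0.5], [0, 0, 0], 1], [[0, 0, -0.75], [0, 0, 0], 1], [[0, 0, -1], [0, 0, 0], 1]]}}

```text
time_s: 22.95
tool_pos: [0.5103, 0.3004, 0.1317]
orientation: [0.149, -3.137, 0.0]
contact_force: [0.1, -0.9, 0.3]
grip_width: 1.0
grip_force: 0.0
```

{"name": "arm_command", "arguments": {"series": [[[0, 0, -0.2], [0, 0, 0], 1], [[-0.1, -0.25, -0.2], [0, 0, 0], 1], [[-0.2, -0.5, -0.2], [0, 0, 0], 1], [[-0.3, -0.75, -0.2], [0, 0, 0], 1], [[-0.4, -1, -0.2], [0, 0, 0], 1]]}}

```text
time_s: 23.45
tool_pos: [0.5501, 0.2232, 0.1469]
orientation: [0.149, -3.137, 0.0]
contact_force: [-0.4, 0.3, -0.3]
grip_width: 0.999
grip_force: 0.0
```

{"name": "arm_command", "arguments": {"series": [[[-0.1, -0.25, 0], [0, 0, 0], 1], [[-0.2, -0.5, 0], [0, 0, 0], 1], [[-0.3, -0.75, 0], [0, 0, 0], 1], [[-0.4, -1, 0], [0, 0, 0], 1]]}}

```text
time_s: 23.85
tool_pos: [0.5896, 0.1464, 0.1468]
orientation: [0.149, -3.137, 0.0]
contact_force: [0.7, 1.0, -0.4]
grip_width: 1.002
grip_force: 0.0
```

{"name": "arm_command", "arguments": {"series": [[[-0.1, -0.25, 0], [0, 0, 0], 1], [[-0.2, -0.5, 0], [0, 0, 0], 1], [[-0.27, -0.75, 0], [0, 0, 0], 1], [[-0.27, -1, 0], [0, 0, 0], 1]]}}

```text
time_s: 24.25
tool_pos: [0.619, 0.0688, 0.1465]
orientation: [0.149, -3.137, 0.0]
contact_force: [-0.1, 0.3, -0.1]
grip_width: 0.996
grip_force: 0.0
```

{"name": "arm_command", "arguments": {"series": [[[0, -0.25, 0], [0, 0, 0], 1], [[0, -0.5, 0], [0, 0, 0], 1], [[0, -0.75, 0], [0, 0, 0], 1], [[0, -1, 0], [0, 0, 0], 1]]}}

```text
time_s: 24.65
tool_pos: [0.6259, -0.0108, 0.1468]
orientation: [0.149, -3.137, 0.0]
contact_force: [0.7, 0.1, 0.0]
grip_width: 0.999
grip_force: 0.0
```

{"name": "arm_command", "arguments": {"series": [[[0, -0.25, 0], [0, 0, 0], 1], [[0, -0.347, 0], [0, 0, 0], 1], [[0, -0.347, 0], [0, 0, 0], 1], [[0, -0.347, 0], [0, 0, 0], 1]]}}

```text
time_s: 25.05
tool_pos: [0.6285, -0.0372, 0.1467]
orientation: [0.149, -3.137, -0.0]
contact_force: [-0.4, -0.5, 0.4]
grip_width: 1.002
grip_force: 0.0
```

```bash
python3 -c "
from h import *
print(go(.629,-.038,.052)); c=cam('side');cv2.imwrite('pics/s2.png',cv2.resize(c['frame'][120:320,130:450],None,fx=2,fy=2))"
```

```text
tilt 0.06 yaw -174.55 pos [ 0.6285 -0.0372  0.1467]
[-0.007 -0.011  1.184]
```

View pics/s2.png

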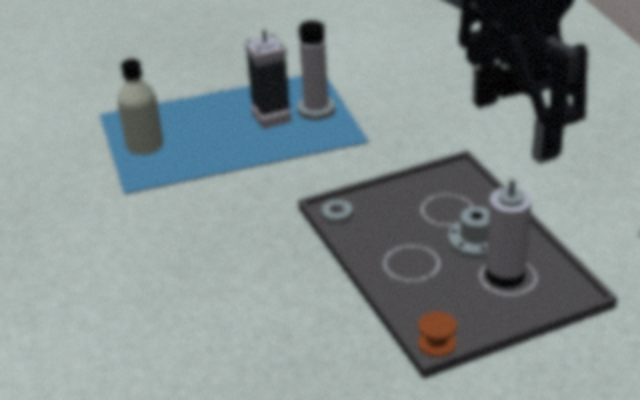

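The crop shows the square motor (270,90) and the slim motor (315,75) standing on the mat, with the flange in place. Next is the round motor.

{"name": "arm_command", "arguments": {"series": [[[0, 0, 0.25], [0, 0, 0], 1], [[0, 0, 0.5], [0, 0, 0], 1], [[0, 0, 0.75], [0, 0, 0], 1], [[0, 0, 0.9], [0, 0, 0], 1], [[-0.005, -0.01, 1], [0, 0, 0], 1]]}}

```text
time_s: 25.6
tool_pos: [0.6284, -0.0376, 0.0657]
orientation: [0.151, -3.136, -0.0]
contact_force: [-0.0, -0.3, 0.3]
grip_width: 1.0
grip_force: 0.0
```

{"name": "arm_command", "arguments": {"series": [[[0, 0, 0.1], [0, 0, 0], 1], [[0, 0, 0.18], [0, 0, 0], 1], [[0, 0, 0.18], [0, 0, 0], 1], [[0, 0, 0.18], [0, 0, 0], 0], [[0, 0, 0.18], [0, 0, 0], 0], [[0, 0, 0.18], [0, 0, 0], 0], [[0, 0, 0.18], [0, 0, 0], 0], [[0, 0, 0.18], [0, 0, 0], 0], [[0, 0, 0.18], [0, 0, 0], 0], [[0, 0, 0.18], [0, 0, 0], 0], [[0, 0, 0.18], [0, 0, 0], 0]]}}

```text
time_s: 26.7
tool_pos: [0.6293, -0.0383, 0.0529]
orientation: [-0.149, 3.138, -0.0]
contact_force: [-0.2, 0.9, 5.2]
grip_width: 0.411
grip_force: 49.6
```

{"name": "arm_command", "arguments": {"series": [[[0, 0, -0.05], [0, 0, 0], 0], [[0, 0, -0.2], [0, 0, 0], 0], [[0, 0, -0.4], [0, 0, 0], 0], [[0, 0, -0.6], [0, 0, 0], 0], [[0, 0, -0.8], [0, 0, 0], 0], [[0, 0, -1], [0, 0, 0], 0]]}}

```text
time_s: 27.3
tool_pos: [0.6286, -0.0386, 0.1331]
orientation: [0.149, -3.136, 0.001]
contact_force: [0.5, 0.8, -2.3]
grip_width: 0.409
grip_force: 49.8
```

{"name": "arm_command", "arguments": {"series": [[[0, 0, -0.2], [0, 0, 0], 0], [[0, 0, -0.4], [0, 0, 0], 0], [[0, 0.05, -0.55], [0, 0, 0], 0], [[0.1, 0.2, -0.625], [0, 0, 0], 0], [[0.2, 0.4, -0.625], [0, 0, 0], 0], [[0.3, 0.6, -0.625], [0, 0, 0], 0], [[0.4, 0.8, -0.625], [0, 0, 0], 0], [[0.5, 1, -0.625], [0, 0, 0], 0]]}}

```text
time_s: 28.1
tool_pos: [0.5801, 0.0392, 0.1818]
orientation: [0.15, -3.136, 0.0]
contact_force: [0.6, -0.3, -3.1]
grip_width: 0.41
grip_force: 50.0
```

{"name": "arm_command", "arguments": {"series": [[[0.1, 0.2, 0], [0, 0, 0], 0], [[0.2, 0.4, 0], [0, 0, 0], 0], [[0.3, 0.6, 0], [0, 0, 0], 0], [[0.4, 0.8, 0], [0, 0, 0], 0], [[0.5, 1, 0], [0, 0, 0], 0]]}}

```text
time_s: 28.6
tool_pos: [0.5334, 0.1145, 0.1824]
orientation: [0.149, -3.137, 0.0]
contact_force: [-0.6, 0.1, -2.7]
grip_width: 0.408
grip_force: 50.0
```

{"name": "arm_command", "arguments": {"series": [[[0.1, 0.2, 0], [0, 0, 0], 0], [[0.2, 0.4, 0], [0, 0, 0], 0], [[0.3, 0.6, 0], [0, 0, 0], 0], [[0.4, 0.8, 0], [0, 0, 0], 0], [[0.5, 1, 0], [0, 0, 0], 0]]}}

```text
time_s: 29.1
tool_pos: [0.4859, 0.1903, 0.1824]
orientation: [0.149, -3.137, 0.0]
contact_force: [0.2, -0.2, -2.3]
grip_width: 0.411
grip_force: 50.0
```

{"name": "arm_command", "arguments": {"series": [[[0.1, 0.2, 0], [0, 0, 0], 0], [[0.2, 0.4, 0], [0, 0, 0], 0], [[0.264, 0.6, 0], [0, 0, 0], 0], [[0.264, 0.8, 0], [0, 0, 0], 0], [[0.264, 1, 0], [0, 0, 0], 0]]}}

```text
time_s: 29.6
tool_pos: [0.4579, 0.2681, 0.1826]
orientation: [0.149, -3.138, 0.0]
contact_force: [0.3, 0.7, -3.1]
grip_width: 0.408
grip_force: 50.0
```

{"name": "arm_command", "arguments": {"series": [[[0, 0.2, 0], [0, 0, 0], 0], [[0, 0.35, 0.05], [0, 0, 0], 0], [[0, 0.41, 0.2], [0, 0, 0], 0], [[0, 0.41, 0.4], [0, 0, 0], 0], [[0, 0.41, 0.6], [0, 0, 0], 0], [[0, 0.41, 0.8], [0, 0, 0], 0], [[0, 0.41, 0.9], [0, 0, 0], 0], [[0, 0.41, 1], [0, 0, 0], 0], [[0, 0.41, 1], [0, 0, 0], 0]]}}

```text
time_s: 30.5
tool_pos: [0.4545, 0.299, 0.1012]
orientation: [0.149, -3.136, 0.002]
contact_force: [0.3, 0.0, -2.6]
grip_width: 0.41
grip_force: 50.0
```

```bash
python3 -c "
from h import *
print(go(.455,.30,.0495))"
```

```text
tilt 0.16 yaw -174.58 pos [0.4545 0.299  0.1012]
[-0.009  0.013  0.646]
```

{"name": "arm_command", "arguments": {"series": [[[0, 0, 0.2], [0, 0, 0], 0], [[0, 0, 0.35], [0, 0, 0], 0], [[0, 0, 0.5], [0, 0, 0], 0], [[0, 0, 0.58], [0, 0, 0], 0], [[-0.01, 0.01, 0.646], [0, 0, 0], 0], [[-0.01, 0.01, 0.646], [0, 0, 0], 0], [[-0.01, 0.01, 0.646], [0, 0, 0], 0.5], [[-0.01, 0.01, 0.646], [0, 0, 0], 0.8], [[-0.01, 0.01, 0.646], [0, 0, 0], 1], [[-0.01, 0.01, 0.646], [0, 0, 0], 1], [[-0.01, 0.01, 0.646], [0, 0, 0], 1]]}}

```text
time_s: 31.6
tool_pos: [0.4558, 0.3003, 0.051]
orientation: [0.149, -3.138, 0.0]
contact_force: [0.4, -0.9, -0.5]
grip_width: 0.999
grip_force: 0.0
```

{"name": "arm_command", "arguments": {"series": [[[0, 0, -0.2], [0, 0, 0], 1], [[0, 0, -0.5], [0, 0, 0], 1], [[0, 0, -0.75], [0, 0, 0], 1], [[0, 0, -1], [0, 0, 0], 1]]}}

```text
time_s: 32.0
tool_pos: [0.4557, 0.3003, 0.1316]
orientation: [0.149, -3.137, 0.0]
contact_force: [-0.4, 0.0, -0.2]
grip_width: 0.999
grip_force: 0.0
```

{"name": "arm_command", "arguments": {"series": [[[0, 0, -0.2], [0, 0, 0], 1], [[-0.12, -0.25, -0.2], [0, 0, 0], 1], [[-0.25, -0.5, -0.2], [0, 0, 0], 1], [[-0.37, -0.75, -0.2], [0, 0, 0], 1], [[-0.5, -1, -0.2], [0, 0, 0], 1]]}}

```text
time_s: 32.5
tool_pos: [0.5035, 0.2238, 0.1468]
orientation: [0.15, -3.137, 0.0]
contact_force: [-0.7, 0.1, -0.5]
grip_width: 0.997
grip_force: 0.0
```

{"name": "arm_command", "arguments": {"series": [[[-0.12, -0.25, 0], [0, 0, 0], 1], [[-0.25, -0.5, 0], [0, 0, 0], 1], [[-0.37, -0.75, 0], [0, 0, 0], 1], [[-0.5, -1, 0], [0, 0, 0], 1]]}}

```text
time_s: 32.9
tool_pos: [0.5509, 0.1478, 0.1467]
orientation: [0.149, -3.137, 0.0]
contact_force: [0.2, 0.2, -0.8]
grip_width: 1.0
grip_force: 0.0
```

{"name": "arm_command", "arguments": {"series": [[[-0.12, -0.25, 0], [0, 0, 0], 1], [[-0.25, -0.5, 0], [0, 0, 0], 1], [[-0.37, -0.75, 0], [0, 0, 0], 1], [[-0.5, -1, 0], [0, 0, 0], 1]]}}

```text
time_s: 33.3
tool_pos: [0.5984, 0.0719, 0.1467]
orientation: [0.149, -3.137, 0.0]
contact_force: [0.2, 0.1, -0.1]
grip_width: 1.0
grip_force: 0.0
```

{"name": "arm_command", "arguments": {"series": [[[-0.12, -0.25, 0], [0, 0, 0], 1], [[-0.2, -0.5, 0], [0, 0, 0], 1], [[-0.263, -0.72, 0], [0, 0, 0], 1], [[-0.263, -0.72, 0], [0, 0, 0], 1], [[-0.263, -0.72, 0], [0, 0, 0], 1]]}}

```text
time_s: 33.8
tool_pos: [0.6243, 0.0173, 0.1465]
orientation: [0.148, -3.137, -0.0]
contact_force: [0.4, 0.0, -0.7]
grip_width: 0.997
grip_force: 0.0
```

```bash
python3 -c "
from h import *
print(go(.6237,.0172,.016))
c=cam('side');cv2.imwrite('pics/s3.png',cv2.resize(c['frame'][120:320,130:450],None,fx=2,fy=2))"
```

```text
tilt 0.08 yaw -174.6 pos [0.6243 0.0173 0.1465]
[ 5.000e-03 -1.000e-03  1.631e+00]
```

View pics/s3.png

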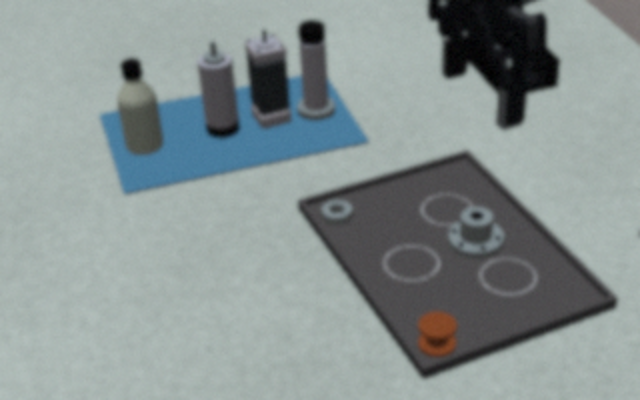

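All three motors stand on the mat and the flange is untouched at (476,230), so I'll grip its hub.

{"name": "arm_command", "arguments": {"series": [[[0, 0, 0.25], [0, 0, 0], 1], [[0, 0, 0.5], [0, 0, 0], 1], [[0, 0, 0.75], [0, 0, 0], 1], [[0, 0, 1], [0, 0, 0], 1]]}}

```text
time_s: 34.25
tool_pos: [0.624, 0.0185, 0.0661]
orientation: [0.151, -3.137, 0.0]
contact_force: [0.1, 0.2, -0.3]
grip_width: 1.003
grip_force: 0.0
```

{"name": "arm_command", "arguments": {"series": [[[0, 0, 0.25], [0, 0, 0], 1], [[0, 0, 0.45], [0, 0, 0], 1], [[0, 0, 0.55], [0, 0, 0], 1], [[0, 0, 0.631], [0, 0, 0], 1], [[0, 0, 0.631], [0, 0, 0], 1], [[0, 0, 0.631], [0, 0, 0], 0], [[0, 0, 0.631], [0, 0, 0], 0], [[0, 0, 0.631], [0, 0, 0], 0], [[0, 0, 0.631], [0, 0, 0], 0], [[0, 0, 0.631], [0, 0, 0], 0], [[0, 0, 0.631], [0, 0, 0], 0], [[0, 0, 0.631], [0, 0, 0], 0], [[0, 0, 0.631], [0, 0, 0], 0]]}}

```text
time_s: 35.55
tool_pos: [0.6249, 0.0173, 0.017]
orientation: [-0.149, 3.138, -0.001]
contact_force: [-0.0, 0.2, 5.8]
grip_width: 0.328
grip_force: 49.7
```

{"name": "arm_command", "arguments": {"series": [[[0, 0, -0.05], [0, 0, 0], 0], [[0, 0, -0.2], [0, 0, 0], 0], [[0, 0, -0.4], [0, 0, 0], 0], [[0, 0, -0.6], [0, 0, 0], 0], [[0, 0, -0.8], [0, 0, 0], 0], [[0, 0, -1], [0, 0, 0], 0]]}}

```text
time_s: 36.15
tool_pos: [0.6241, 0.0174, 0.0972]
orientation: [0.149, -3.137, 0.0]
contact_force: [-0.2, -0.9, -0.8]
grip_width: 0.331
grip_force: 49.4
```

{"name": "arm_command", "arguments": {"series": [[[0, 0, -0.2], [0, 0, 0], 0], [[0, 0, -0.4], [0, 0, 0], 0], [[0.1, -0.15, -0.6], [0, 0, 0], 0], [[0.2, -0.35, -0.631], [0, 0, 0], 0], [[0.35, -0.55, -0.631], [0, 0, 0], 0], [[0.48, -0.75, -0.631], [0, 0, 0], 0], [[0.6, -0.958, -0.631], [0, 0, 0], 0]]}}

```text
time_s: 36.85
tool_pos: [0.5819, -0.0653, 0.1457]
orientation: [0.147, -3.135, 0.0]
contact_force: [0.6, 0.3, -1.7]
grip_width: 0.333
grip_force: 49.5
```

```bash
python3 -c "
from h import *
print(go(.4619,-.3064,.1465)/3)
c=cam('side');cv2.imwrite('pics/s4.png',cv2.resize(c['frame'][120:420,200:600],None,fx=2,fy=2))"
```

```text
tilt 0.16 yaw -174.61 pos [ 0.5819 -0.0653  0.1457]
[ 0.59233333 -0.953      -0.00166667]
```

View pics/s4.png

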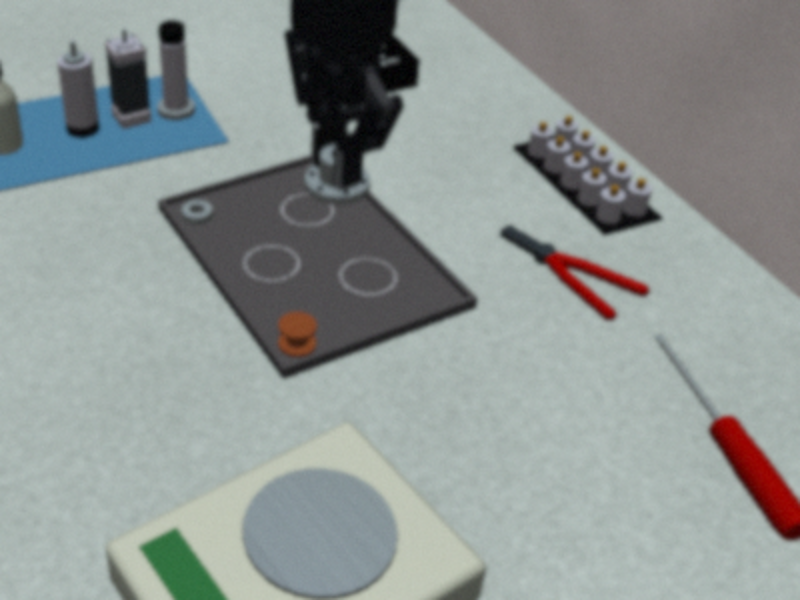

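The view shows the flange held level in the fingers at (338,180) and the pan clear at (320,530). I'll carry it there.

{"name": "arm_command", "arguments": {"series": [[[0.12, -0.19, 0], [0, 0, 0], 0], [[0.24, -0.38, 0], [0, 0, 0], 0], [[0.36, -0.57, 0], [0, 0, 0], 0], [[0.48, -0.76, 0], [0, 0, 0], 0], [[0.595, -0.955, 0], [0, 0, 0], 0]]}}

```text
time_s: 37.4
tool_pos: [0.5425, -0.1455, 0.1465]
orientation: [0.149, -3.136, 0.0]
contact_force: [-0.1, -0.3, -1.5]
grip_width: 0.332
grip_force: 49.5
```

{"name": "arm_command", "arguments": {"series": [[[0.12, -0.19, 0], [0, 0, 0], 0], [[0.24, -0.38, 0], [0, 0, 0], 0], [[0.36, -0.57, 0], [0, 0, 0], 0], [[0.48, -0.76, 0], [0, 0, 0], 0], [[0.595, -0.955, 0], [0, 0, 0], 0]]}}

```text
time_s: 37.9
tool_pos: [0.5022, -0.2259, 0.1465]
orientation: [0.149, -3.137, 0.0]
contact_force: [0.2, -0.2, -1.9]
grip_width: 0.333
grip_force: 49.5
```

{"name": "arm_command", "arguments": {"series": [[[0.12, -0.19, 0], [0, 0, 0], 0], [[0.24, -0.38, 0], [0, 0, 0], 0], [[0.36, -0.57, 0], [0, 0, 0], 0], [[0.48, -0.76, 0], [0, 0, 0], 0], [[0.56, -0.9, 0], [0, 0, 0], 0], [[0.595, -0.955, 0], [0, 0, 0], 0], [[0.595, -0.955, 0.2], [0, 0, 0], 0], [[0.595, -0.955, 0.4], [0, 0, 0], 0], [[0.595, -0.955, 0.6], [0, 0, 0], 0], [[0.595, -0.955, 0.6], [0, 0, 0], 0]]}}

```text
time_s: 38.9
tool_pos: [0.4621, -0.3042, 0.0966]
orientation: [0.15, -3.134, -0.004]
contact_force: [-0.0, -0.0, -2.0]
grip_width: 0.331
grip_force: 49.5
```

```bash
python3 -c "
from h import *
print(go(.4619,-.3064,.0695),turn(185.45))
c=cam('side');cv2.imwrite('pics/s5.png',cv2.resize(c['frame'][230:480,230:470],None,fx=2,fy=2))
d=c['M'].T@(np.array([.4619,-.3064,.058])-c['o']);print('pan predicted',d[0]/d[2]*c['fx']+c['cx'],d[1]/d[2]*c['fy']+c['cy'])
"
```

```text
tilt 0.28 yaw -174.54 pos [ 0.4621 -0.3042  0.0966]
[ 0.004 -0.029  0.339] [ 0.0025 -0.0039  0.0002]
pan predicted 358.0042586678419 384.91930582050907
```

View pics/s5.png

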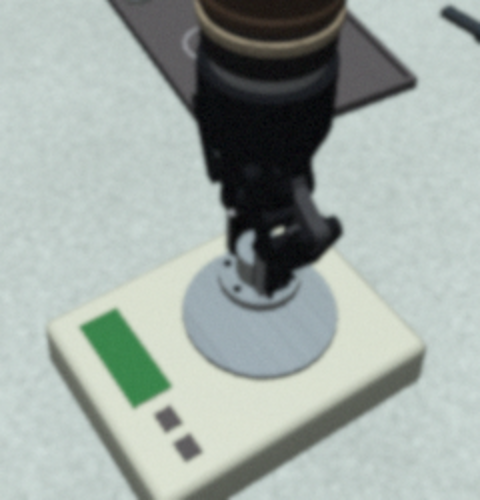

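The crop shows the flange level over the pan at (260,285), still about 27 mm up. The pan centre at about (260,312) matches the predicted (256,310). I'll lower it and release.

{"name": "arm_command", "arguments": {"series": [[[0, -0.015, 0.1], [0, 0, 0], 0], [[0, -0.022, 0.2], [0, 0, 0], 0], [[0, -0.022, 0.28], [0, 0, 0], 0], [[0, -0.022, 0.34], [0, 0, 0], 0], [[0, -0.022, 0.34], [0, 0, 0], 0], [[0, -0.022, 0.34], [0, 0, 0], 0], [[0, -0.022, 0.34], [0, 0, 0], 0.45], [[0, -0.022, 0.34], [0, 0, 0], 0.6], [[0, -0.022, 0.34], [0, 0, 0], 0.8], [[0, -0.022, 0.34], [0, 0, 0], 1], [[0, -0.022, 0.34], [0, 0, 0], 1]]}}

```text
time_s: 40.05
tool_pos: [0.4637, -0.307, 0.0718]
orientation: [0.149, -3.137, 0.001]
contact_force: [0.5, 0.1, -0.4]
grip_width: 1.0
grip_force: 0.0
```

{"name": "arm_command", "arguments": {"series": [[[0, 0, -0.2], [0, 0, 0], 1], [[0, 0, -0.5], [0, 0, 0], 1], [[0, 0, -0.75], [0, 0, 0], 1], [[0, 0, -1], [0, 0, 0], 1]]}}

```text
time_s: 40.45
tool_pos: [0.4636, -0.3069, 0.1526]
orientation: [0.149, -3.137, 0.001]
contact_force: [0.8, 0.5, -0.1]
grip_width: 0.999
grip_force: 0.0
```

{"name": "arm_command", "arguments": {"series": [[[-0.02, 0.25, 0], [0, 0, 0], 1], [[-0.04, 0.5, 0], [0, 0, 0], 1], [[-0.06, 0.75, 0], [0, 0, 0], 1], [[-0.08, 1, 0], [0, 0, 0], 1]]}}

```text
time_s: 40.85
tool_pos: [0.4623, -0.226, 0.1518]
orientation: [0.149, -3.137, 0.001]
contact_force: [0.6, 0.1, 0.3]
grip_width: 1.004
grip_force: 0.0
```

{"name": "arm_command", "arguments": {"series": [[[-0.02, 0.25, 0], [0, 0, 0], 1], [[-0.04, 0.5, 0], [0, 0, 0], 1], [[-0.06, 0.75, 0], [0, 0, 0], 1], [[-0.08, 1, 0], [0, 0, 0], 1]]}}

```text
time_s: 41.25
tool_pos: [0.4611, -0.1456, 0.1517]
orientation: [0.149, -3.137, 0.0]
contact_force: [-0.2, -0.3, 0.1]
grip_width: 1.003
grip_force: 0.0
```

{"name": "arm_command", "arguments": {"series": [[[-0.02, 0.25, 0], [0, 0, 0], 1], [[-0.04, 0.5, 0], [0, 0, 0], 1], [[-0.06, 0.75, 0], [0, 0, 0], 1], [[-0.08, 1, 0], [0, 0, 0], 1]]}}

```text
time_s: 41.65
tool_pos: [0.4599, -0.0654, 0.1517]
orientation: [0.149, -3.137, 0.0]
contact_force: [-0.3, -0.4, -0.1]
grip_width: 1.002
grip_force: 0.0
```

```bash
python3 -c "
from h import *
print(go(.4556,.3002,.147),sense()['q'])
for n in('side','top'):
  c=cam(n)
  d=c['M'].T@(np.array([.4619,-.3064,.088])-c['o']);u,v=int(d[0]/d[2]*c['fx']+c['cx']),int(d[1]/d[2]*c['fy']+c['cy'])
  cv2.imwrite('pics/p_%s.png'%n,cv2.resize(c['frame'][v-60:v+60,u-65:u+65],None,fx=3,fy=3))
a=[cv2.imread('pics/p_%s.png'%n) for n in('side','top')]
cv2.imwrite('pics/p.png',np.hstack(a))
"
```

```text
tilt 0.04 yaw -174.57 pos [ 0.4599 -0.0654  0.1517]
[-0.379  4.554  0.058] [-1.40943344e-01  2.50662017e-02 -3.23532145e-01  1.22275589e+00
 -4.17152570e-04 -2.35790725e-01]
```

View pics/p.png

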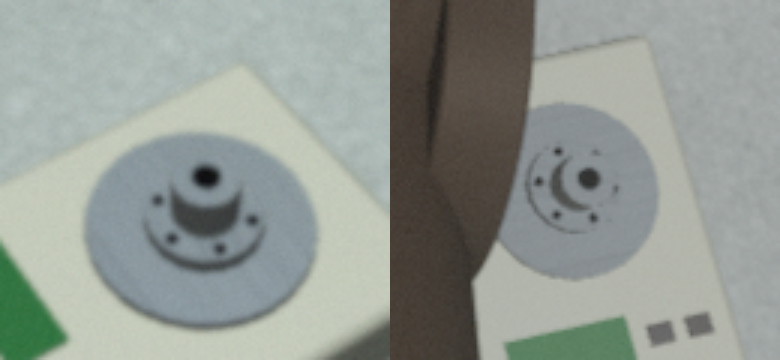

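The flange sits hub-up within about 3 mm of the pan centre: disc (573,190) against pan (578,190) in the top half of the picture. Now I'll return the motors, starting with the round one.

{"name": "arm_command", "arguments": {"series": [[[-0.08, 0.25, 0], [0, 0, 0], 1], [[-0.16, 0.5, 0], [0, 0, 0], 1], [[-0.24, 0.75, 0], [0, 0, 0], 1], [[-0.379, 1, 0], [0, 0, 0], 1]]}}

```text
time_s: 42.15
tool_pos: [0.4826, 0.0164, 0.1517]
orientation: [0.148, -3.137, 0.001]
contact_force: [1.0, 0.3, -0.7]
grip_width: 1.003
grip_force: 0.0
```

{"name": "arm_command", "arguments": {"series": [[[0, 0.25, 0], [0, 0, 0], 1], [[0, 0.5, 0], [0, 0, 0], 1], [[0, 0.75, 0], [0, 0, 0], 1], [[0, 1, 0], [0, 0, 0], 1]]}}

```text
time_s: 42.55
tool_pos: [0.4752, 0.0961, 0.1516]
orientation: [0.148, -3.137, 0.001]
contact_force: [0.5, 0.8, 0.0]
grip_width: 1.003
grip_force: 0.0
```

{"name": "arm_command", "arguments": {"series": [[[0, 0.25, 0], [0, 0, 0], 1], [[0, 0.5, 0], [0, 0, 0], 1], [[0, 0.75, 0], [0, 0, 0], 1], [[0, 1, 0], [0, 0, 0], 1]]}}

```text
time_s: 42.95
tool_pos: [0.4677, 0.1758, 0.1515]
orientation: [0.148, -3.137, 0.001]
contact_force: [0.1, -0.9, -0.3]
grip_width: 1.003
grip_force: 0.0
```

{"name": "arm_command", "arguments": {"series": [[[0, 0.25, 0], [0, 0, 0], 1], [[0, 0.5, 0], [0, 0, 0], 1], [[0, 0.75, 0], [0, 0, 0], 1], [[0, 1, 0], [0, 0, 0], 1]]}}

```text
time_s: 43.35
tool_pos: [0.4602, 0.2555, 0.1515]
orientation: [0.148, -3.137, 0.001]
contact_force: [0.2, -0.5, -0.7]
grip_width: 1.002
grip_force: 0.0
```

{"name": "arm_command", "arguments": {"series": [[[0, 0.25, 0], [0, 0, 0], 1], [[0, 0.45, 0], [0, 0, 0], 1], [[0, 0.554, 0], [0, 0, 0], 1], [[0, 0.554, 0], [0, 0, 0], 1], [[0, 0.554, 0], [0, 0, 0], 1]]}}

```text
time_s: 43.85
tool_pos: [0.4557, 0.2989, 0.1514]
orientation: [0.149, -3.137, 0.001]
contact_force: [-0.3, 0.4, 0.4]
grip_width: 1.001
grip_force: 0.0
```

```bash
python3 -c "
from h import *
print(go(.4556,.3003,.0515),turn(185.45))"
```

```text
tilt 0.08 yaw -174.56 pos [0.4557 0.2989 0.1514]
[-0.002  0.018  1.249] [-0.0007 -0.0011 -0.0002]
```

{"name": "arm_command", "arguments": {"series": [[[0, 0.018, 0.25], [0, 0, 0], 1], [[0, 0.018, 0.5], [0, 0, 0], 1], [[0, 0.018, 0.75], [0, 0, 0], 1], [[0, 0.018, 1], [0, 0, 0], 1]]}}

```text
time_s: 44.25
tool_pos: [0.4556, 0.2999, 0.071]
orientation: [0.148, -3.138, 0.001]
contact_force: [0.9, 0.1, 0.3]
grip_width: 1.007
grip_force: 0.0
```

{"name": "arm_command", "arguments": {"series": [[[0, 0, 0.1], [0, 0, 0], 1], [[0, 0, 0.2], [0, 0, 0], 1], [[0, 0, 0.25], [0, 0, 0], 1], [[0, 0, 0.25], [0, 0, 0], 1], [[0, 0, 0.25], [0, 0, 0], 0], [[0, 0, 0.25], [0, 0, 0], 0], [[0, 0, 0.25], [0, 0, 0], 0], [[0, 0, 0.25], [0, 0, 0], 0], [[0, 0, 0.25], [0, 0, 0], 0], [[0, 0, 0.25], [0, 0, 0], 0], [[0, 0, 0.25], [0, 0, 0], 0], [[0, 0, 0.25], [0, 0, 0], 0]]}}

```text
time_s: 45.45
tool_pos: [0.4558, 0.301, 0.0521]
orientation: [-0.149, 3.138, 0.0]
contact_force: [0.5, -1.0, 4.8]
grip_width: 0.406
grip_force: 50.0
```

{"name": "arm_command", "arguments": {"series": [[[0, 0, -0.05], [0, 0, 0], 0], [[0, 0, -0.2], [0, 0, 0], 0], [[0, 0, -0.4], [0, 0, 0], 0], [[0, 0, -0.6], [0, 0, 0], 0], [[0, 0, -0.8], [0, 0, 0], 0], [[0, 0, -1], [0, 0, 0], 0]]}}

```text
time_s: 46.05
tool_pos: [0.4552, 0.3007, 0.1325]
orientation: [0.149, -3.137, 0.001]
contact_force: [-0.2, 0.3, -1.9]
grip_width: 0.408
grip_force: 50.1
```

{"name": "arm_command", "arguments": {"series": [[[0, 0, -0.2], [0, 0, 0], 0], [[0, 0, -0.4], [0, 0, 0], 0], [[0, -0.05, -0.55], [0, 0, 0], 0], [[0, -0.2, -0.625], [0, 0, 0], 0], [[0, -0.4, -0.625], [0, 0, 0], 0], [[0, -0.6, -0.625], [0, 0, 0], 0], [[0, -0.8, -0.625], [0, 0, 0], 0], [[0, -1, -0.625], [0, 0, 0], 0]]}}

```text
time_s: 46.85
tool_pos: [0.4628, 0.2192, 0.1809]
orientation: [0.148, -3.136, 0.001]
contact_force: [0.4, -0.1, -3.4]
grip_width: 0.411
grip_force: 50.2
```

{"name": "arm_command", "arguments": {"series": [[[-0.1, -0.2, 0], [0, 0, 0], 0], [[-0.2, -0.4, 0], [0, 0, 0], 0], [[-0.3, -0.6, 0], [0, 0, 0], 0], [[-0.4, -0.8, 0], [0, 0, 0], 0], [[-0.5, -1, 0], [0, 0, 0], 0]]}}

```text
time_s: 47.35
tool_pos: [0.5106, 0.1435, 0.1812]
orientation: [0.148, -3.137, 0.001]
contact_force: [0.5, -0.4, -3.3]
grip_width: 0.41
grip_force: 50.2
```

{"name": "arm_command", "arguments": {"series": [[[-0.1, -0.2, 0], [0, 0, 0], 0], [[-0.2, -0.4, 0], [0, 0, 0], 0], [[-0.3, -0.6, 0], [0, 0, 0], 0], [[-0.4, -0.8, 0], [0, 0, 0], 0], [[-0.5, -1, 0], [0, 0, 0], 0]]}}

```text
time_s: 47.85
tool_pos: [0.5582, 0.0679, 0.1812]
orientation: [0.148, -3.137, 0.0]
contact_force: [-0.4, 0.5, -2.6]
grip_width: 0.413
grip_force: 50.2
```

{"name": "arm_command", "arguments": {"series": [[[-0.1, -0.2, 0], [0, 0, 0], 0], [[-0.2, -0.4, 0], [0, 0, 0], 0], [[-0.3, -0.6, 0], [0, 0, 0], 0], [[-0.4, -0.8, 0], [0, 0, 0], 0], [[-0.5, -1, 0], [0, 0, 0], 0]]}}

```text
time_s: 48.35
tool_pos: [0.6061, -0.0076, 0.1814]
orientation: [0.149, -3.137, 0.0]
contact_force: [1.0, -0.7, -3.0]
grip_width: 0.409
grip_force: 50.2
```

{"name": "arm_command", "arguments": {"series": [[[-0.1, -0.2, 0], [0, 0, 0], 0], [[-0.2, -0.36, 0.05], [0, 0, 0], 0], [[-0.256, -0.418, 0.2], [0, 0, 0], 0], [[-0.256, -0.418, 0.4], [0, 0, 0], 0], [[-0.256, -0.418, 0.6], [0, 0, 0], 0], [[-0.256, -0.418, 0.8], [0, 0, 0], 0], [[-0.256, -0.418, 1], [0, 0, 0], 0], [[-0.256, -0.418, 1], [0, 0, 0], 0], [[-0.256, -0.418, 1], [0, 0, 0], 0]]}}

```text
time_s: 49.25
tool_pos: [0.6284, -0.0374, 0.1008]
orientation: [0.15, -3.136, -0.0]
contact_force: [-0.1, 0.3, -1.1]
grip_width: 0.408
grip_force: 50.2
```

```bash
python3 -c "
from h import *
print(go(.6291,-.0382,.0545))"
```

```text
tilt 0.14 yaw -174.53 pos [ 0.6284 -0.0374  0.1008]
[-0.009 -0.01   0.579]
```

{"name": "arm_command", "arguments": {"series": [[[0, 0, 0.2], [0, 0, 0], 0], [[0, 0, 0.35], [0, 0, 0], 0], [[-0.008, -0.009, 0.48], [0, 0, 0], 0], [[-0.008, -0.009, 0.54], [0, 0, 0], 0], [[-0.008, -0.009, 0.585], [0, 0, 0], 0], [[-0.008, -0.009, 0.585], [0, 0, 0], 0], [[-0.008, -0.009, 0.585], [0, 0, 0], 0.5], [[-0.008, -0.009, 0.585], [0, 0, 0], 0.8], [[-0.008, -0.009, 0.585], [0, 0, 0], 1], [[-0.008, -0.009, 0.585], [0, 0, 0], 1], [[-0.008, -0.009, 0.585], [0, 0, 0], 1]]}}

```text
time_s: 50.35
tool_pos: [0.6296, -0.0384, 0.0547]
orientation: [0.149, -3.137, 0.0]
contact_force: [-0.4, 0.4, 0.8]
grip_width: 1.0
grip_force: 0.0
```

{"name": "arm_command", "arguments": {"series": [[[0, 0, -0.2], [0, 0, 0], 1], [[0, 0, -0.5], [0, 0, 0], 1], [[0, 0, -0.75], [0, 0, 0], 1], [[0, 0, -1], [0, 0, 0], 1]]}}

```text
time_s: 50.75
tool_pos: [0.6295, -0.0383, 0.1355]
orientation: [0.149, -3.137, 0.0]
contact_force: [0.6, 0.1, 0.7]
grip_width: 1.003
grip_force: 0.0
```

{"name": "arm_command", "arguments": {"series": [[[0, 0, -0.2], [0, 0, 0], 1], [[0.06, 0.25, -0.2], [0, 0, 0], 1], [[0.12, 0.5, -0.2], [0, 0, 0], 1], [[0.18, 0.75, -0.2], [0, 0, 0], 1], [[0.25, 1, -0.2], [0, 0, 0], 1]]}}

```text
time_s: 51.25
tool_pos: [0.6019, 0.04, 0.1507]
orientation: [0.149, -3.137, 0.0]
contact_force: [0.5, 0.8, -0.3]
grip_width: 1.0
grip_force: 0.0
```

{"name": "arm_command", "arguments": {"series": [[[0.06, 0.25, 0], [0, 0, 0], 1], [[0.12, 0.5, 0], [0, 0, 0], 1], [[0.18, 0.75, 0], [0, 0, 0], 1], [[0.25, 1, 0], [0, 0, 0], 1]]}}

```text
time_s: 51.65
tool_pos: [0.5743, 0.1179, 0.1507]
orientation: [0.149, -3.137, 0.0]
contact_force: [0.4, -0.3, 0.1]
grip_width: 0.999
grip_force: 0.0
```

{"name": "arm_command", "arguments": {"series": [[[0.06, 0.25, 0], [0, 0, 0], 1], [[0.12, 0.5, 0], [0, 0, 0], 1], [[0.18, 0.75, 0], [0, 0, 0], 1], [[0.25, 1, 0], [0, 0, 0], 1]]}}

```text
time_s: 52.05
tool_pos: [0.5468, 0.1956, 0.1507]
orientation: [0.149, -3.137, 0.0]
contact_force: [1.0, 0.5, -1.2]
grip_width: 0.998
grip_force: 0.0
```

{"name": "arm_command", "arguments": {"series": [[[0.08, 0.25, 0], [0, 0, 0], 1], [[0.16, 0.5, 0], [0, 0, 0], 1], [[0.24, 0.75, 0], [0, 0, 0], 1], [[0.324, 1, 0], [0, 0, 0], 1]]}}

```text
time_s: 52.45
tool_pos: [0.5133, 0.2728, 0.1507]
orientation: [0.149, -3.137, 0.0]
contact_force: [0.5, 0.5, 0.0]
grip_width: 0.997
grip_force: 0.0
```

{"name": "arm_command", "arguments": {"series": [[[0, 0.25, 0], [0, 0, 0], 1], [[0, 0.356, 0], [0, 0, 0], 1], [[0, 0.356, 0], [0, 0, 0], 1], [[0, 0.356, 0], [0, 0, 0], 1], [[0, 0.356, 0], [0, 0, 0], 1]]}}

```text
time_s: 52.95
tool_pos: [0.5112, 0.2996, 0.1506]
orientation: [0.148, -3.137, 0.001]
contact_force: [1.1, -0.1, 0.3]
grip_width: 0.998
grip_force: 0.0
```

```bash
python3 -c "
from h import *
print(go(.5104,.3005,.0515),turn(185.45))
c=cam('side');cv2.imwrite('pics/s6.png',cv2.resize(c['frame'][120:320,130:450],None,fx=2,fy=2))"
```

```text
tilt 0.07 yaw -174.61 pos [0.5112 0.2996 0.1506]
[0.007 0.013 1.239] [-0.0005 -0.001  -0.001 ]
```

View pics/s6.png

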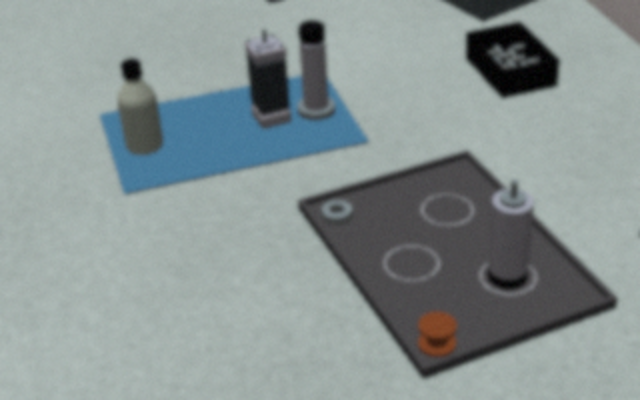

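The round motor stands on its circle at (512,265), within a pixel or two of the first view. The square one is next.

{"name": "arm_command", "arguments": {"series": [[[0, 0.01, 0.25], [0, 0, 0], 1], [[0, 0.01, 0.5], [0, 0, 0], 1], [[0, 0.01, 0.75], [0, 0, 0], 1], [[0, 0.01, 1], [0, 0, 0], 1]]}}

```text
time_s: 53.4
tool_pos: [0.5111, 0.3004, 0.07]
orientation: [0.147, -3.137, 0.0]
contact_force: [0.8, -0.1, 0.5]
grip_width: 1.002
grip_force: 0.0
```

{"name": "arm_command", "arguments": {"series": [[[0, 0, 0.1], [0, 0, 0], 1], [[0, 0, 0.2], [0, 0, 0], 1], [[0, 0, 0.24], [0, 0, 0], 1], [[0, 0, 0.24], [0, 0, 0], 1], [[0, 0, 0.24], [0, 0, 0], 0], [[0, 0, 0.24], [0, 0, 0], 0], [[0, 0, 0.24], [0, 0, 0], 0], [[0, 0, 0.24], [0, 0, 0], 0], [[0, 0, 0.24], [0, 0, 0], 0], [[0, 0, 0.24], [0, 0, 0], 0], [[0, 0, 0.24], [0, 0, 0], 0], [[0, 0, 0.24], [0, 0, 0], 0]]}}

```text
time_s: 54.6
tool_pos: [0.5111, 0.3013, 0.052]
orientation: [0.149, -3.138, -0.0]
contact_force: [-0.4, -1.9, 6.2]
grip_width: 0.399
grip_force: 49.9
```

{"name": "arm_command", "arguments": {"series": [[[0, 0, -0.05], [0, 0, 0], 0], [[0, 0, -0.2], [0, 0, 0], 0], [[0, 0, -0.4], [0, 0, 0], 0], [[0, 0, -0.6], [0, 0, 0], 0], [[0, 0, -0.8], [0, 0, 0], 0], [[0, 0, -1], [0, 0, 0], 0]]}}

```text
time_s: 55.2
tool_pos: [0.5106, 0.3011, 0.1323]
orientation: [0.149, -3.136, 0.001]
contact_force: [-0.6, -0.0, -3.3]
grip_width: 0.404
grip_force: 50.1
```

{"name": "arm_command", "arguments": {"series": [[[0, 0, -0.2], [0, 0, 0], 0], [[0, 0, -0.4], [0, 0, 0], 0], [[0, -0.05, -0.55], [0, 0, 0], 0], [[0, -0.2, -0.625], [0, 0, 0], 0], [[0, -0.4, -0.625], [0, 0, 0], 0], [[0, -0.6, -0.625], [0, 0, 0], 0], [[0, -0.8, -0.625], [0, 0, 0], 0], [[0, -1, -0.625], [0, 0, 0], 0]]}}

```text
time_s: 56.0
tool_pos: [0.5183, 0.2196, 0.1808]
orientation: [0.148, -3.136, 0.001]
contact_force: [0.1, -0.2, -3.2]
grip_width: 0.4
grip_force: 50.2
```

{"name": "arm_command", "arguments": {"series": [[[-0.1, -0.2, 0], [0, 0, 0], 0], [[-0.2, -0.4, 0], [0, 0, 0], 0], [[-0.3, -0.6, 0], [0, 0, 0], 0], [[-0.4, -0.8, 0], [0, 0, 0], 0], [[-0.55, -1, 0], [0, 0, 0], 0]]}}

```text
time_s: 56.5
tool_pos: [0.57, 0.1444, 0.1813]
orientation: [0.148, -3.137, 0.001]
contact_force: [-0.7, 0.7, -2.8]
grip_width: 0.407
grip_force: 50.2
```

{"name": "arm_command", "arguments": {"series": [[[-0.1, -0.2, 0], [0, 0, 0], 0], [[-0.2, -0.4, 0], [0, 0, 0], 0], [[-0.3, -0.6, 0], [0, 0, 0], 0], [[-0.43, -0.8, 0], [0, 0, 0], 0], [[-0.529, -0.92, 0], [0, 0, 0], 0], [[-0.529, -0.968, 0.2], [0, 0, 0], 0], [[-0.529, -0.968, 0.4], [0, 0, 0], 0], [[-0.529, -0.968, 0.6], [0, 0, 0], 0], [[-0.529, -0.968, 0.8], [0, 0, 0], 0], [[-0.529, -0.968, 1], [0, 0, 0], 0], [[-0.529, -0.968, 1], [0, 0, 0], 0], [[-0.529, -0.968, 1], [0, 0, 0], 0]]}}

```text
time_s: 57.7
tool_pos: [0.6194, 0.0729, 0.1015]
orientation: [0.149, -3.137, 0.0]
contact_force: [0.4, 0.1, -2.7]
grip_width: 0.405
grip_force: 50.2
```

```bash
python3 -c "
from h import *
print(go(.6188,.0731,.0545))"
```

```text
tilt 0.09 yaw -174.55 pos [0.6194 0.0729 0.1015]
[0.007 0.003 0.587]
```

{"name": "arm_command", "arguments": {"series": [[[0, 0, 0.2], [0, 0, 0], 0], [[0, 0, 0.35], [0, 0, 0], 0], [[0, 0, 0.48], [0, 0, 0], 0], [[0, 0, 0.54], [0, 0, 0], 0], [[0, 0, 0.587], [0, 0, 0], 0], [[0, 0, 0.587], [0, 0, 0], 0], [[0, 0, 0.587], [0, 0, 0], 0.5], [[0, 0, 0.587], [0, 0, 0], 0.8], [[0, 0, 0.587], [0, 0, 0], 1], [[0, 0, 0.587], [0, 0, 0], 1], [[0, 0, 0.587], [0, 0, 0], 1]]}}

```text
time_s: 58.8
tool_pos: [0.6193, 0.073, 0.0546]
orientation: [0.149, -3.137, 0.0]
contact_force: [0.4, 0.6, 0.1]
grip_width: 1.0
grip_force: 0.0
```

{"name": "arm_command", "arguments": {"series": [[[0, 0, -0.2], [0, 0, 0], 1], [[0, 0, -0.5], [0, 0, 0], 1], [[0, 0, -0.75], [0, 0, 0], 1], [[0, 0, -1], [0, 0, 0], 1]]}}

```text
time_s: 59.2
tool_pos: [0.6193, 0.073, 0.1353]
orientation: [0.149, -3.137, 0.0]
contact_force: [-0.1, 0.6, 0.0]
grip_width: 1.003
grip_force: 0.0
```

{"name": "arm_command", "arguments": {"series": [[[0, 0, -0.2], [0, 0, 0], 1], [[0.05, 0.25, -0.2], [0, 0, 0], 1], [[0.1, 0.5, -0.2], [0, 0, 0], 1], [[0.15, 0.75, -0.2], [0, 0, 0], 1], [[0.2, 1, -0.2], [0, 0, 0], 1]]}}

```text
time_s: 59.7
tool_pos: [0.5956, 0.1518, 0.1505]
orientation: [0.149, -3.137, 0.0]
contact_force: [-0.6, -0.2, -0.2]
grip_width: 1.005
grip_force: 0.0
```

{"name": "arm_command", "arguments": {"series": [[[0.05, 0.25, 0], [0, 0, 0], 1], [[0.1, 0.5, 0], [0, 0, 0], 1], [[0.15, 0.75, 0], [0, 0, 0], 1], [[0.208, 1, 0], [0, 0, 0], 1]]}}

```text
time_s: 60.1
tool_pos: [0.5714, 0.23, 0.1504]
orientation: [0.149, -3.137, 0.0]
contact_force: [-0.3, -0.8, 0.1]
grip_width: 0.998
grip_force: 0.0
```

{"name": "arm_command", "arguments": {"series": [[[0, 0.25, 0], [0, 0, 0], 1], [[0, 0.5, 0], [0, 0, 0], 1], [[0, 0.75, 0], [0, 0, 0], 1], [[0, 0.893, 0], [0, 0, 0], 1], [[0, 0.893, 0], [0, 0, 0], 1], [[0, 0.893, 0], [0, 0, 0], 1], [[0, 0.893, 0], [0, 0, 0], 1]]}}

```text
time_s: 60.8
tool_pos: [0.565, 0.2996, 0.1504]
orientation: [0.148, -3.137, 0.001]
contact_force: [-0.2, -0.2, 0.4]
grip_width: 0.998
grip_force: 0.0
```

```bash
python3 -c "
from h import *
print(go(.5645,.3003,.0515),turn(185.45))"
```

```text
tilt 0.07 yaw -174.6 pos [0.565  0.2996 0.1504]
[0.004 0.01  1.237] [-0.0005 -0.001  -0.0008]
```

{"name": "arm_command", "arguments": {"series": [[[0, 0.01, 0.25], [0, 0, 0], 1], [[0, 0.01, 0.5], [0, 0, 0], 1], [[0, 0.01, 0.75], [0, 0, 0], 1], [[0, 0.01, 1], [0, 0, 0], 1]]}}

```text
time_s: 61.2
tool_pos: [0.565, 0.3001, 0.0699]
orientation: [0.147, -3.138, 0.0]
contact_force: [0.0, 0.6, 0.3]
grip_width: 1.001
grip_force: 0.0
```

{"name": "arm_command", "arguments": {"series": [[[0, 0, 0.1], [0, 0, 0], 1], [[0, 0, 0.2], [0, 0, 0], 1], [[0, 0, 0.24], [0, 0, 0], 1], [[0, 0, 0.24], [0, 0, 0], 1], [[0, 0, 0.24], [0, 0, 0], 0], [[0, 0, 0.24], [0, 0, 0], 0], [[0, 0, 0.24], [0, 0, 0], 0], [[0, 0, 0.24], [0, 0, 0], 0], [[0, 0, 0.24], [0, 0, 0], 0], [[0, 0, 0.24], [0, 0, 0], 0], [[0, 0, 0.24], [0, 0, 0], 0], [[0, 0, 0.24], [0, 0, 0], 0], [[0, 0, 0.24], [0, 0, 0], 0]]}}

```text
time_s: 62.5
tool_pos: [0.5649, 0.3011, 0.0516]
orientation: [0.149, -3.138, 0.0]
contact_force: [-0.5, -0.8, 4.2]
grip_width: 0.313
grip_force: 49.3
```

{"name": "arm_command", "arguments": {"series": [[[0, 0, -0.05], [0, 0, 0], 0], [[0, 0, -0.2], [0, 0, 0], 0], [[0, 0, -0.4], [0, 0, 0], 0], [[0, 0, -0.6], [0, 0, 0], 0], [[0, 0, -0.8], [0, 0, 0], 0], [[0, 0, -1], [0, 0, 0], 0]]}}

```text
time_s: 63.1
tool_pos: [0.5646, 0.3011, 0.1322]
orientation: [0.149, -3.137, 0.001]
contact_force: [0.0, 0.4, -1.7]
grip_width: 0.315
grip_force: 49.5
```

{"name": "arm_command", "arguments": {"series": [[[0, 0, -0.2], [0, 0, 0], 0], [[0, 0, -0.4], [0, 0, 0], 0], [[0, -0.05, -0.55], [0, 0, 0], 0], [[0.05, -0.2, -0.625], [0, 0, 0], 0], [[0.15, -0.4, -0.625], [0, 0, 0], 0], [[0.25, -0.6, -0.625], [0, 0, 0], 0], [[0.35, -0.8, -0.625], [0, 0, 0], 0], [[0.437, -1, -0.625], [0, 0, 0], 0]]}}

```text
time_s: 63.9
tool_pos: [0.5367, 0.2165, 0.1809]
orientation: [0.149, -3.136, 0.001]
contact_force: [0.2, 0.1, -2.0]
grip_width: 0.311
grip_force: 49.7
```

{"name": "arm_command", "arguments": {"series": [[[0, -0.2, 0], [0, 0, 0], 0], [[0, -0.4, 0], [0, 0, 0], 0], [[0, -0.6, 0], [0, 0, 0], 0], [[0, -0.8, 0], [0, 0, 0], 0], [[0, -1, 0], [0, 0, 0], 0]]}}

```text
time_s: 64.4
tool_pos: [0.5455, 0.1372, 0.1812]
orientation: [0.149, -3.137, 0.0]
contact_force: [0.3, 0.4, -1.8]
grip_width: 0.312
grip_force: 49.6
```

{"name": "arm_command", "arguments": {"series": [[[0, -0.2, 0], [0, 0, 0], 0], [[0, -0.4, 0], [0, 0, 0], 0], [[0, -0.6, 0], [0, 0, 0], 0], [[0, -0.8, 0], [0, 0, 0], 0], [[0, -1, 0], [0, 0, 0], 0]]}}

```text
time_s: 64.9
tool_pos: [0.5529, 0.0576, 0.1813]
orientation: [0.149, -3.137, 0.0]
contact_force: [0.5, -0.1, -2.3]
grip_width: 0.318
grip_force: 49.6
```

{"name": "arm_command", "arguments": {"series": [[[0, -0.2, 0], [0, 0, 0], 0], [[0, -0.4, 0], [0, 0, 0], 0], [[0, -0.55, 0], [0, 0, 0], 0], [[0, -0.6, 0.1], [0, 0, 0], 0], [[0, -0.6, 0.3], [0, 0, 0], 0], [[0, -0.6, 0.5], [0, 0, 0], 0], [[0, -0.6, 0.75], [0, 0, 0], 0], [[0, -0.6, 1], [0, 0, 0], 0], [[0, -0.6, 1], [0, 0, 0], 0], [[0, -0.6, 1], [0, 0, 0], 0]]}}

```text
time_s: 65.9
tool_pos: [0.5569, 0.0113, 0.1011]
orientation: [0.15, -3.136, 0.0]
contact_force: [0.3, 0.4, -2.0]
grip_width: 0.313
grip_force: 49.6
```

```bash
python3 -c "
from h import *
print(go(.557,.0111,.0545))"
```

```text
tilt 0.12 yaw -174.54 pos [0.5569 0.0113 0.1011]
[-0.002 -0.002  0.583]
```

{"name": "arm_command", "arguments": {"series": [[[0, 0, 0.2], [0, 0, 0], 0], [[0, 0, 0.35], [0, 0, 0], 0], [[0, 0, 0.48], [0, 0, 0], 0], [[0, 0, 0.54], [0, 0, 0], 0], [[0, 0, 0.585], [0, 0, 0], 0], [[0, 0, 0.585], [0, 0, 0], 0], [[0, 0, 0.585], [0, 0, 0], 0.5], [[0, 0, 0.585], [0, 0, 0], 0.8], [[0, 0, 0.585], [0, 0, 0], 1], [[0, 0, 0.585], [0, 0, 0], 1], [[0, 0, 0.585], [0, 0, 0], 1]]}}

```text
time_s: 67.0
tool_pos: [0.5573, 0.0111, 0.0547]
orientation: [0.149, -3.137, 0.0]
contact_force: [0.4, 0.2, -0.8]
grip_width: 0.998
grip_force: 0.0
```

{"name": "arm_command", "arguments": {"series": [[[0, 0, -0.2], [0, 0, 0], 1], [[0, 0, -0.5], [0, 0, 0], 1], [[0, 0, -0.75], [0, 0, 0], 1], [[0, 0, -1], [0, 0, 0], 1]]}}

```text
time_s: 67.4
tool_pos: [0.5573, 0.0111, 0.1354]
orientation: [0.149, -3.137, 0.0]
contact_force: [0.8, 0.0, 1.0]
grip_width: 1.0
grip_force: 0.0
```

{"name": "arm_command", "arguments": {"series": [[[0, 0, -0.3], [0, 0, 0], 1], [[0, 0, -0.6], [0, 0, 0], 1], [[0.25, -0.25, -0.9], [0, 0, 0], 1], [[0.5, -0.5, -1], [0, 0, 0], 1], [[0.75, -0.75, -1], [0, 0, 0], 1], [[1, -1, -1], [0, 0, 0], 1]]}}

```text
time_s: 68.0
tool_pos: [0.4849, -0.0768, 0.2152]
orientation: [-0.15, 3.138, -0.001]
contact_force: [-0.3, 0.4, -0.2]
grip_width: 1.001
grip_force: 0.0
```

{"name": "arm_command", "arguments": {"series": [[[0.25, -0.25, 0], [0, 0, 0], 1], [[0.5, -0.5, 0], [0, 0, 0], 1], [[0.75, -0.75, 0], [0, 0, 0], 1], [[1, -1, 0], [0, 0, 0], 1], [[1, -1, 0], [0, 0, 0], 1], [[1, -1, 0], [0, 0, 0], 1]]}}

```text
time_s: 68.6
tool_pos: [0.4132, -0.1637, 0.2149]
orientation: [0.147, -3.138, 0.0]
contact_force: [-0.2, 0.2, 0.4]
grip_width: 0.997
grip_force: 0.0
```

```bash
python3 -c "
from h import *
c=cam('top');a=cv2.imread('pics/top0.png');f=c['frame']
cv2.imwrite('pics/cmp.png',np.hstack([cv2.resize(x[130:265,225:395],None,fx=2.3,fy=2.3,interpolation=cv2.INTER_CUBIC) for x in(a,f)]))
for n in('sq','rd','fl'):
  u,v,w={'sq':(273,168,14),'rd':(338,163,13),'fl':(310,203,11)}[n]
  t=a[v-w:v+w,u-w:u+w]; s=f[v-w-8:v+w+8,u-w-8:u+w+8]
  m=cv2.matchTemplate(s,t,cv2.TM_CCOEFF_NORMED); _,q,_,l=cv2.minMaxLoc(m); print(n,round(q,2),l[0]-8,l[1]-8)
"
```

```text
sq 0.96 0 0
rd 0.94 1 -1
fl 0.93 2 2
```

View pics/cmp.png

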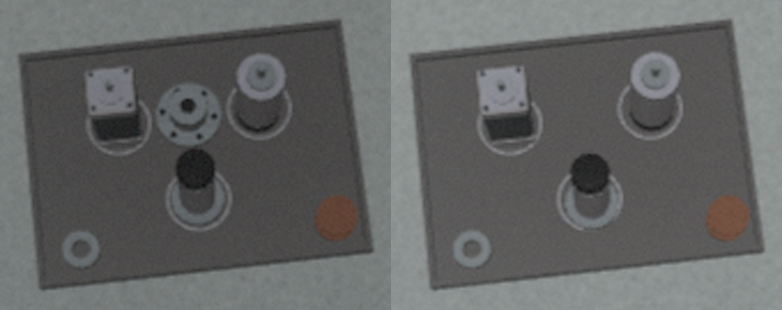

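The before/after crops show all three motors back on their circles. The slim one is off by about 2 px (roughly 4–5 mm) and the others by no more than about 1 px, and the arm is clear of everything.

```bash
python3 -c "
from bench import *
print(close_job())"
```

```text
the job is handed in; nothing more can be done
None
```

The job is handed in, with no verdict shown: the flange sits hub-up about 3 mm from the pan centre, and all three motors stand on their own circles, the slim one about 4–5 mm off its start (limit 14 mm).

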